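# Load a spring-fed vegetable press

## Task

Carry the blue tray by its handle to the sage-green vegetable press, tip the three carrot pieces off its spout into the press's white funnel, and set the empty tray down level on the worktop. Then pull the press's black paddle, drawing the sprung rod out of its tube until the red ring on the rod has just come fully out (50 mm), so that the carrots drop into the chamber, and finish while still holding it there. Leave the salt shaker, the garlic and the timer where they are.

Things in the scene. Friction and masses are not known exactly. Their poses are not given: they have to be found in the camera images.
- press: sage-green vegetable press with a white funnel, fixed to the worktop, 170 x 94 mm. Origin on the worktop under the middle of the round funnel; z up; the rod pulls out along its -y (to the robot's right when not turned). Chamber under the funnel: x -30 to 30, y -22 (rod drawn out 50 mm) to 29 mm, floor 8 mm up. At rest the yellow plunger head fills it; its top, 54 mm up, is the funnel's floor.
- tube_mouth (a point): centre of the mouth of the aluminium outer tube (22 mm across) from which the steel rod comes: 123 mm along the press's -y from its origin, 34 mm up. Behind it stands the housing, 62 mm high, from 37 to 105 mm along -y.
- hopper_mouth (a point): centre of the funnel's round mouth, 122 mm above the worktop; mouth 112 mm across inside (120 outside), upright rim 22 mm deep, then narrowing to a throat 54 mm across at 70 mm height
- plunger (a joint): how far the sprung rod is drawn out of its tube, m: 0 at rest (fully in), 0.050 when the red ring on the rod has just come fully out of the tube mouth, stop at 0.065. The spring pulls it back with about 4.5 N at 0 and 9 N at 0.050; it springs back when let go.
- paddle: black upright paddle on the end of the rod, which one pulls: 12 mm thick along the pull, 36 mm wide across it, its top 112 mm above the worktop; the rod (12 mm thick, axis 34 mm up) joins it low down. The body includes the rod and the yellow plunger head; its frame is turned like the press's and, at rest, lies on it.
- paddle_grip (a point): point to grip the paddle: on its centre plane, 96 mm above the worktop, 16 mm below its top. At rest 165 mm along the press's -y from the funnel's centre, 42 mm in front of the tube mouth.
- tray: blue prep tray, 90 mm wide (its x), 170 mm long (its y), loose, 130 to 210 g; floor 4 mm thick, side and rear walls 22 mm high, open spout 68 mm wide inside at its -y end; origin under its middle. An arch over it carries an upright wooden grip. Smooth: the pieces slide at a tilt of about 13 to 20 degrees.
- tray_grip (a point): point to grip the tray: middle of the wooden grip tab, 78 mm above the tray's underside and 5 mm behind its middle (+y). The tab is 10 mm thick along the tray's y, 46 mm wide along x, from 62 to 92 mm high; below it the arch's crossbar from 58 to 64 mm.
- tray_spout (a point): middle of the spout's edge on the tray's floor: 85 mm along the tray's -y from its middle, 4 mm above its underside
- carrot_1: orange carrot piece, a short tapered disc 22 mm across and 18 mm high, 18 g, lying on the tray at the start; origin at its centre
- carrot_2: orange carrot piece, a short tapered disc 22 mm across and 18 mm high, 18 g, lying on the tray at the start; origin at its centre
- carrot_3: orange carrot piece, a short tapered disc 22 mm across and 18 mm high, 18 g, lying on the tray at the start; origin at its centre
- salt_shaker: glass salt shaker with a grey metal cap, 44 mm across, 90 mm tall; bystander, origin at the centre of its underside
- garlic: whole garlic bulb, about 56 mm; bystander, origin at the centre of its underside
- kitchen_timer: small cream wind-up kitchen timer with a white dial, 56 x 62 x 58 mm; bystander, origin at the centre of its underside
Not all that is in view belongs to the job. Leave any turquoise look-alike of the carrot_2 alone.

How it is judged (in metres and radians):
On the way, in this order (a step that is already met when the one before it is completed fails the run):
1. the tray is tipped with its spout over the funnel (angle between tray's own z axis and vertical above 0.12 rad and horizontal distance between tray_spout and hopper_mouth below 0.09 m and height (world z) of tray_spout above 0.09 m), for 0.05 s.
2. all three carrot pieces lie in the funnel on the plunger, the rod still in (horizontal distance between each of carrot_1, carrot_2, carrot_3 and hopper_mouth below 0.056 m and z of carrot_1 in the frame of press between 0.055 and 0.125 m and z of carrot_2 in the frame of press between 0.055 and 0.125 m and z of carrot_3 in the frame of press between 0.055 and 0.125 m and value of joint plunger below 0.012 m), for 0.2 s.
3. the tray stands level on the worktop, let go, the rod still in (height (world z) of tray below 0.008 m and angle between tray's own z axis and vertical below 0.06 rad and contact force between the fingers and tray below 0.2 N and value of joint plunger below 0.012 m), for 0.2 s.
At the end, for the whole second after the job is handed in: The fingers hold the paddle (more than 2 N) with the rod drawn out and still at 45 to 57 mm, all three carrot pieces have dropped into the chamber under the funnel (centres less than 47 mm above the worktop), and the tray stands level on the worktop, let go (value of joint plunger between 0.045 and 0.057 m and velocity of joint plunger between -0.01 and 0.01 m/s and contact force between the fingers and paddle above 2 N and contact force between tray and paddle below 0.3 N and x of carrot_1 in the frame of press between -0.033 and 0.033 m and y of carrot_1 in the frame of press between -0.033 and 0.033 m and z of each of carrot_1, carrot_2, carrot_3 in the frame of press below 0.047 m and linear speed of each of carrot_1, carrot_2, carrot_3 below 0.05 m/s and x of carrot_2 in the frame of press between -0.033 and 0.033 m and y of carrot_2 in the frame of press between -0.033 and 0.033 m and x of carrot_3 in the frame of press between -0.033 and 0.033 m and y of carrot_3 in the frame of press between -0.033 and 0.033 m and height (world z) of tray below 0.008 m and angle between tray's own z axis and vertical below 0.06 rad and linear speed of tray below 0.02 m/s); the arm keeps its last pose, push and grip.
It fails at once if the salt shaker is moved more than 30 mm (distance of salt_shaker from where it was at the start of the episode above 0.03 m).
It fails at once if the garlic is moved more than 30 mm (distance of garlic from where it was at the start of the episode above 0.03 m).
It fails at once if the kitchen timer is moved more than 30 mm (distance of kitchen_timer from where it was at the start of the episode above 0.03 m).
It also fails if it takes over 67 s, if anything falls off the work surface, if the arm or the gripper's body presses on something with over 40 N, if the wrist force passes 120 N, or if a joint passes its speed limit or range.

## Robot

A 6-joint arm with a two-finger parallel gripper is mounted at the origin on a cart in front of the work surface, level with it; the furniture and walls round the work are solid. World frame = base frame: x ahead of the robot, y to its left, z up, the work surface at z = 0. Lengths are in m, angles in degrees, forces in N, time in s.
With the tool pointing down it reaches from about 0.25 to 0.725 m from the base axis. Payload 9.7 kg.
Tool frame: the origin (TCP) lies at the centre of the arm's flange, where the gripper is bolted on; the fingertips stand 173 mm ahead of it and the grasp point (between the pads) lies bot.grip_depth ahead of it (bot.grip_depth is the distance from the TCP to the grasp point, in m); z points along the fingers, y is the direction in which the jaws open and shut (so a half turn about z gives the same grasp; the last joint's range is limited). The gripper opens to 85 mm and grips with 20 to 120 N. Pads are 22 mm wide; open, the fingers measure 114 mm over their backs; the gripper's body (76 mm by 85 mm) begins 54 mm behind the grasp point. The pads swing forward as they close: fully open they stand 13 mm farther back than shut.
Start: joints at [-65.088, 4.979, 10.078, 95.1, 0, 90], TCP at [0.232, -0.499, 0.405] pointing down, gripper open.
Joint ranges: [-179.16, 179.16], [-48.56, 103.87], [-65.8, 70.77], [-126.05, 130.52], [-82.76, 87.17], [-180, 180]. Speed limits (degrees/s): [127.2, 127.2, 147.25, 180, 180, 180].

## Interface

Orientations are given as [roll, pitch, yaw] about the fixed x, y, z axes, in that order (R = Rz(yaw) Ry(pitch) Rx(roll)).
In Python, from workcell import status, viewer, bot gives the robot as it stands. The module is installed in compiled form; this text tells all that it offers.
- The arm moves only by the tool move_arm, never from a script. Its argument "commands" is a list of rows, each an object with "claw": the gripper's target within -1 to 1 (fully open at 1, half-way at 0, shut at -1); "travel": the shift along the tool's x, y, z in cm, a list of three; "turn": the turn about the tool's z in degrees. A call has 1 to 5 rows; each row shifts and turns the commanded pose from where the row before left it, along the tool's axes as they then stand; what a row does not reach is not made up. A row lasts 1/12 s, in which the tool goes at most 41.7 mm and 7.16 degrees, less where a joint would pass 70% of its speed; a pose out of reach is approached as far as the arm can. A call is refused whole if a number of a shift passes 4.17 or a number of a turn 7.16, either way. A call with a gripper value outside its range is refused whole. The fingers move at their own pace and stop on an object; "squeeze" is the grip in N (left out, the last holds). Time passes only in rows, so rows that do not move let the fingers close. It gives the time, the measured TCP pose, the force and the opening at its end, in the units of the state.
- status.get_obs(): the state, without advancing time (a new reading comes with each control period).
- viewer.camera(name): name is "side" or "top"; returns the picture (400x640x3 uint8, blue, green, red); there is no depth.
- viewer.camera_params(name): a dict with "camera_matrix" (3x3 intrinsics, pixels), "xyz" and "rotation" of the camera in the world. Camera axes: x right, y up, looking along -z (the intrinsics and any distortion apply to the point x, -y, -z); pixel columns grow to the right and rows downward; lengths in m; the calibration is good to about 2 mm. A picture is of the moment at which its call begins. camera_params takes no time and is no camera call.
- bot.job_done(): hands the job in, once; it reports no verdict.
The state is a dict: "time": time; "q": joint angles; "qd": joint speeds; "joint_efforts": joint torques, N m; "ee_pos": TCP position; "tcp_rot": TCP orientation; "wrist_force": force on the tool from outside, world axes, zero at the start; "torque": the same for the moment, N m; "opening": finger opening in m.
Only numpy, scipy, OpenCV 4.12 (cv2) and the standard library are available. Lean on these libraries where they do the work, as an engineer would, in place of code of your own. Each camera call takes 0.05 s, during which the arm holds its last target.

## Working session

There is one attempt and no reset: what is moved stays moved. The work goes in short steps, Python scripts to look and compute and a tool call to move; the robot and the scene stay as the last step left them, time stands still between calls to the robot, and variables do not carry over. Pictures are saved under pics/ and viewed, and the job is handed in when it is done.

Besides the shell and the picture viewer there is one more tool, called after "Request:" as name(argument=value, ...), one argument or row to a line, values as JSON. move_arm: Moves the arm, as the interface text tells. Its arguments: {"type":"object","properties":{"commands":{"type":"array"},"squeeze":{"type":"number"}},"required":["commands"]}

```bash
mkdir -p pics
python3 - <<'E'
from workcell import status, viewer, bot
import cv2
o=status.get_obs(); print(o); print(bot.grip_depth)
for n in("side","top"):
    p=viewer.camera_params(n); print(n,p)
    cv2.imwrite(f"pics/{n}0.png",viewer.camera(n))
E
```

```text
{'time': 0.0, 'q': array([-6.50878197e+01,  5.01308602e+00,  1.00338816e+01,  9.50990643e+01,
        1.80611358e-04,  9.00015120e+01]), 'qd': array([ 0.19444412, -0.01610431,  0.05074492,  0.10166355, -0.06516806,
       -0.04342427]), 'joint_efforts': array([-4.07109719e-04, -5.20382488e+01,  4.64813697e+01,  1.59503182e-02,
       -3.69319177e-04, -7.44090016e-06]), 'ee_pos': array([ 0.23168033, -0.49883401,  0.40395872]), 'tcp_rot': array([-1.79921731e+02, -1.78545785e-04,  2.49106681e+01]), 'wrist_force': array([0.25685956, 0.99169945, 0.43156876]), 'torque': array([-0.01455759,  0.0012533 ,  0.01618092]), 'opening': 0.08540398487012461}
0.1547
side {'camera_matrix': array([[393.93361378,   0.        , 323.62524605],
       [  0.        , 393.93361378, 191.32616619],
       [  0.        ,   0.        ,   1.        ]]), 'xyz': array([0.45691301, 0.71473547, 0.60168066]), 'rotation': array([  53.42608193,    1.20364102, -176.2408599 ])}
top {'camera_matrix': array([[413.37557701,   0.        , 319.38071399],
       [  0.        , 413.37557701, 198.74927524],
       [  0.        ,   0.        ,   1.        ]]), 'xyz': array([0.39947151, 0.05860666, 1.0045754 ]), 'rotation': array([  9.21900944,  -1.37510318, -91.1610501 ])}
```

View pics/side0.png

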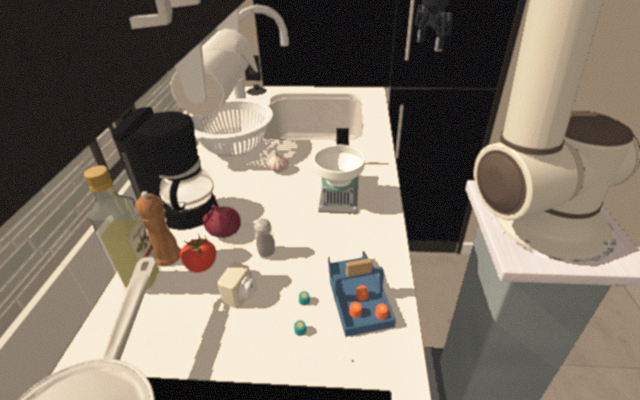

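View pics/top0.png

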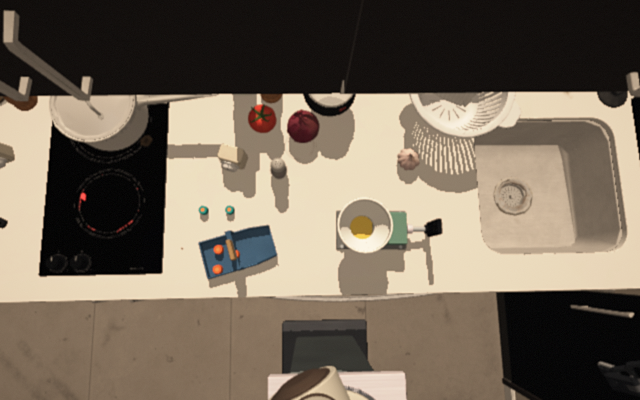

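```bash
cat > h.py <<'E'
import numpy as np, cv2
from scipy.spatial.transform import Rotation as R
from workcell import status, viewer, bot
def proj(n,P):
    p=viewer.camera_params(n); C=R.from_euler('xyz',p['rotation'],degrees=True).as_matrix()
    c=(np.atleast_2d(P)-p['xyz'])@C; c=c*[1,-1,-1]
    u=c@p['camera_matrix'].T; return u[:,:2]/u[:,2:]
def ray(n,uv,z):
    p=viewer.camera_params(n); C=R.from_euler('xyz',p['rotation'],degrees=True).as_matrix()
    d=np.linalg.solve(p['camera_matrix'],[uv[0],uv[1],1])*[1,-1,-1]; d=C@d
    return p['xyz']+d*(z-p['xyz'][2])/d[2]
def crop(img,f,x0,y0,x1,y1,s):
    cv2.imwrite(f,cv2.resize(img[y0:y1,x0:x1],None,fx=s,fy=s,interpolation=cv2.INTER_CUBIC))
E
python3 - <<'E'
from h import *
t=cv2.imread('pics/top0.png'); s=cv2.imread('pics/side0.png')
crop(t,'pics/a1.png',180,190,300,290,6)
crop(t,'pics/a2.png',325,185,455,265,6)
crop(s,'pics/a3.png',300,120,400,220,6)
crop(s,'pics/a4.png',310,240,410,340,6)
E
```

```text
(no output)
```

View pics/a1.png

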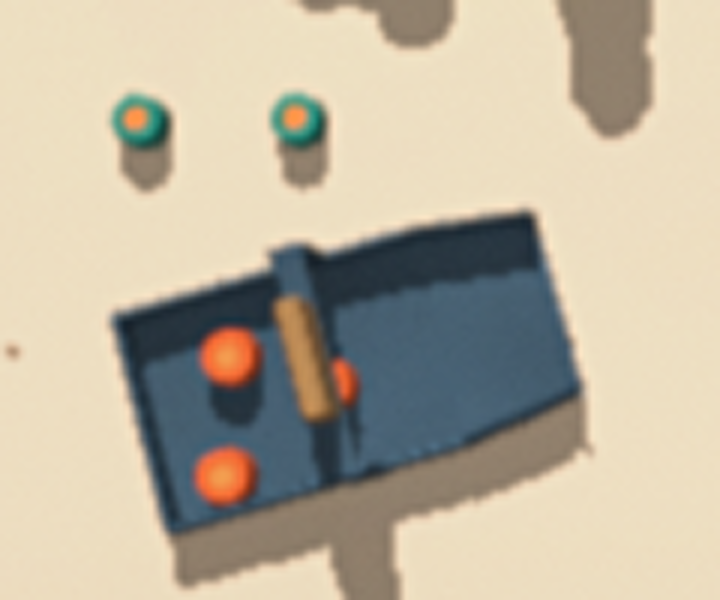

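View pics/a2.png

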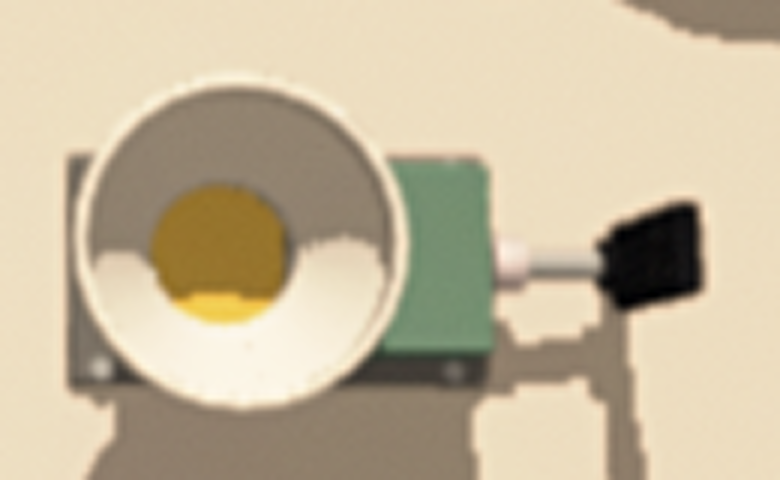

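View pics/a3.png

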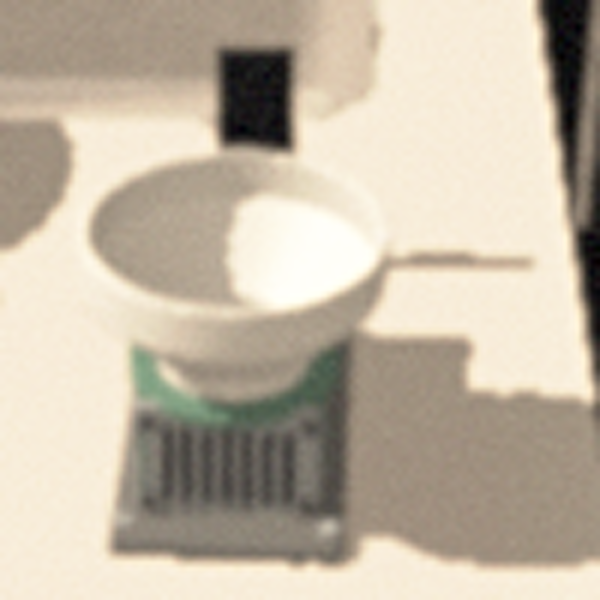

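View pics/a4.png

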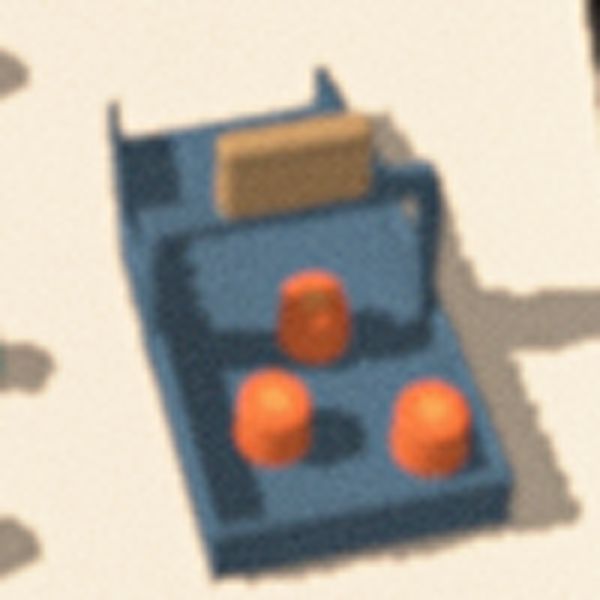

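Run:
```python
from h import *
from scipy.optimize import least_squares
def T(p,L): 
    c,s=np.cos(p[2]),np.sin(p[2]); L=np.array(L,float)
    return np.c_[p[0]+c*L[:,0]-s*L[:,1],p[1]+s*L[:,0]+c*L[:,1],L[:,2]]
a1=lambda u,v:(180+u/6,190+v/6)
a4=lambda u,v:(310+u/6,240+v/6)
# tray
top=[a1(113,317),a1(172,532),a1(529,211),a1(581,393),a1(283,298),a1(300,298)]
topL=[(45,85,22),(-45,85,22),(37,-85,22),(-37,-85,22)]
side=[a4(213,577),a4(510,517),a4(210,535),a4(512,478)]
sideL=[(45,85,0),(-45,85,0),(45,85,22),(-45,85,22)]
f=lambda p:np.r_[(proj('top',T(p,np.array(topL)/1e3))-top[:4]).ravel(),(proj('side',T(p,np.array(sideL)/1e3))-side).ravel()]
p0=[.35,.22,.3]
r=least_squares(f,p0); print('tray',r.x,np.degrees(r.x[2])); print(f(r.x).round(1).reshape(-1,2))
tr=r.x
g=T(tr,[[0,.005,.078],[.023,0,.092],[-.023,0,.092],[.023,.01,.092],[-.023,.01,.092]])
print('grip',g[0]); print('tab top in a1',(proj('top',g[1:])-[180,190])*6); print('tab side a4',(proj('side',g[1:])-[310,240])*6)
# carrots in tray
for u,v in((230,350),(225,472),(345,380)): 
    w=ray('top',a1(u,v),.022); d=w[:2]-tr[:2]; c,s=np.cos(tr[2]),np.sin(tr[2]); print('carrot',w,c*d[0]+s*d[1],-s*d[0]+c*d[1])
# press: ring mouth
a2=lambda u,v:(325+u/6,185+v/6)
for c in((242,241),): print('hopper',ray('top',a2(*c),.122))
for a,b in(((76,241),(408,241)),((242,73),(242,410))): print(ray('top',a2(*a),.122),ray('top',a2(*b),.122))
# side hopper rim
a3=lambda u,v:(300+u/6,120+v/6)
for c in((88,235),(386,235)): print('sidehop',ray('side',a3(*c),.118))
# housing edges z=62: right edge
print('housing',ray('top',a2(489,160),.062),ray('top',a2(492,350),.062))
print('paddle top corners',[ray('top',a2(*c),.112)[:2] for c in((698,205),(702,293),(668,215),(676,300))])
print('base',[ray('top',a2(*c),.008) for c in((68,155),(68,388),(492,385))])
print('side paddle top',[ray('side',a3(*c),.112)for c in((220,50),(293,50))])
```

```text
tray [0.4385397  0.22611961 0.27125562] 15.541802301260107
[[-1.1 -0.4]
 [-1.5  1.1]
 [ 0.3 -0. ]
 [ 0.1 -0.3]
 [-0.7 -0. ]
 [-0.2 -0. ]
 [-0.  -0.7]
 [ 0.6 -1.2]]
grip [0.43719999 0.23093679 0.078     ]
tab top in a1 [[297.49838312 294.97482789]
 [329.92422402 416.93511301]
 [270.84522677 302.83357141]
 [303.09571495 424.94620502]]
tab side a4 [[213.79715403 124.96899426]
 [365.12766373  99.23974725]
 [222.39692452 149.88001191]
 [375.37218653 123.60402471]]
carrot [0.44439455 0.27158818 0.022     ] 0.017823676111226476 0.04223726256793029
carrot [0.39730989 0.27263986 0.022     ] -0.02725755143104834 0.0558664211456744
carrot [0.431864   0.22663963 0.022     ] -0.006292267704828596 0.002289698945471063
hopper [ 0.48323281 -0.06299664  0.122     ]
[ 0.48429914 -0.00352137  0.122     ] [ 0.48216302 -0.12266435  0.122     ]
[ 0.5441471  -0.06532006  0.122     ] [ 0.42328242 -0.06070999  0.122     ]
sidehop [ 0.53876884 -0.05929474  0.118     ]
sidehop [ 0.4240814  -0.06295264  0.118     ]
housing [ 0.51848017 -0.16785235  0.062     ] [ 0.4456622  -0.16505049  0.062     ]
paddle top corners [array([ 0.49434045, -0.23150064]), array([ 0.4623046 , -0.23078559]), array([ 0.49087898, -0.22025147]), array([ 0.45994949, -0.22113106])]
base [array([ 0.53028309, -0.00925413,  0.008     ]), array([ 0.43643572, -0.00673443,  0.008     ]), array([ 0.43433577, -0.17710305,  0.008     ])]
side paddle top [array([ 0.49423298, -0.22476412,  0.112     ]), array([ 0.46198893, -0.22557878,  0.112     ])]
```

```bash
cat > plan.py <<'E'
import sys; from h import *
def plan(x,y,z,yaw,step=4.0,tstep=7.0,show=True):
    o=status.get_obs(); p=np.array(o['ee_pos']); th=o['tcp_rot'][2]
    g=np.array([x,y,z]); d=(yaw-th+180)%360-180
    n=max(1,int(np.ceil(max(np.linalg.norm(g-p)*100/step,abs(d)/tstep))))
    print('from',p.round(4),round(th,2),'n',n); rows=[]
    for i in range(n):
        w=(g-p)/(n-i); c,s=np.cos(np.radians(th)),np.sin(np.radians(th))
        t=np.round(100*np.array([c*w[0]+s*w[1], s*w[0]-c*w[1], -w[2]]),2)
        k=round(-((yaw-th+180)%360-180)/(n-i),1)
        rows.append((t.tolist(),k))
        t=t/100; p=p+[c*t[0]+s*t[1],s*t[0]-c*t[1],-t[2]]; th-=k
        if show: print(i+1,rows[-1])
a=[float(v) for v in sys.argv[1:]]
plan(*a)
o=status.get_obs(); print('t',round(o['time'],2),'F',o['wrist_force'].round(2),'M',o['torque'].round(2),'op',round(o['opening'],4),'rpy',o['tcp_rot'].round(1),'gd',bot.grip_depth,'q',o['q'].round(0))
E
python3 plan.py .437 .231 .32 105.5
```

```text
from [ 0.2317 -0.4988  0.404 ] 24.91 n 20
1 ([2.47, -2.88, 0.42], np.float64(-4.0))
2 ([2.66, -2.7, 0.42], np.float64(-4.0))
3 ([2.84, -2.51, 0.42], np.float64(-4.0))
4 ([3.01, -2.3, 0.42], np.float64(-4.0))
5 ([3.17, -2.08, 0.42], np.float64(-4.0))
6 ([3.3, -1.86, 0.42], np.float64(-4.0))
7 ([3.43, -1.62, 0.42], np.float64(-4.0))
8 ([3.53, -1.38, 0.42], np.float64(-4.0))
9 ([3.62, -1.13, 0.42], np.float64(-4.0))
10 ([3.69, -0.88, 0.42], np.float64(-4.1))
11 ([3.74, -0.61, 0.42], np.float64(-4.0))
12 ([3.77, -0.35, 0.42], np.float64(-4.1))
13 ([3.79, -0.08, 0.42], np.float64(-4.0))
14 ([3.79, 0.19, 0.42], np.float64(-4.1))
15 ([3.76, 0.46, 0.42], np.float64(-4.0))
16 ([3.72, 0.72, 0.42], np.float64(-4.1))
17 ([3.66, 0.98, 0.42], np.float64(-4.0))
18 ([3.59, 1.23, 0.42], np.float64(-4.1))
19 ([3.49, 1.49, 0.42], np.float64(-4.0))
20 ([3.37, 1.73, 0.42], np.float64(-4.1))
t 0.1 F [ 0.34 -0.34  0.3 ] M [0.01 0.04 0.05] op 0.0852 rpy [-179.9   -0.    24.9] gd 0.1547 q [-65.   5.  10.  95.   0.  90.]
```

Request:
move_arm(
  commands=[
    {"claw": 1, "travel": [2.47, -2.88, 0.4], "turn": -4},
    {"claw": 1, "travel": [2.66, -2.7, 0.4], "turn": -4},
    {"claw": 1, "travel": [2.84, -2.5, 0.4], "turn": -4},
    {"claw": 1, "travel": [3.0, -2.3, 0.4], "turn": -4},
    {"claw": 1, "travel": [3.17, -2.1, 0.4], "turn": -4},
  ],
)

```text
time: 0.52
ee_pos: [0.2827, -0.3148, 0.384]
tcp_rot: [-180.0, -0.0, 45.1]
wrist_force: [1.2, 0.5, 1.1]
opening: 0.0855
```

```bash
python3 plan.py .437 .231 .32 105.5
```

```text
from [ 0.2827 -0.3148  0.384 ] 45.07 n 15
1 ([3.3, -1.84, 0.43], np.float64(-4.0))
2 ([3.42, -1.61, 0.43], np.float64(-4.0))
3 ([3.53, -1.36, 0.43], np.float64(-4.0))
4 ([3.61, -1.11, 0.43], np.float64(-4.0))
5 ([3.68, -0.86, 0.43], np.float64(-4.0))
6 ([3.73, -0.6, 0.43], np.float64(-4.0))
7 ([3.77, -0.34, 0.42], np.float64(-4.0))
8 ([3.78, -0.08, 0.43], np.float64(-4.1))
9 ([3.78, 0.19, 0.42], np.float64(-4.0))
10 ([3.75, 0.46, 0.43], np.float64(-4.1))
11 ([3.71, 0.73, 0.42], np.float64(-4.0))
12 ([3.65, 0.98, 0.43], np.float64(-4.1))
13 ([3.57, 1.24, 0.42], np.float64(-4.0))
14 ([3.48, 1.49, 0.43], np.float64(-4.1))
15 ([3.37, 1.73, 0.42], np.float64(-4.0))
t 0.52 F [1.2  0.51 1.05] M [-0.02 -0.06 -0.02] op 0.0855 rpy [-180.    -0.    45.1] gd 0.1547 q [-48. -13.  -9.  94.   0.  87.]
```

Request:
move_arm(
  commands=[
    {"claw": 1, "travel": [3.3, -1.84, 0.43], "turn": -4},
    {"claw": 1, "travel": [3.42, -1.6, 0.43], "turn": -4},
    {"claw": 1, "travel": [3.53, -1.36, 0.43], "turn": -4},
    {"claw": 1, "travel": [3.6, -1.1, 0.43], "turn": -4},
    {"claw": 1, "travel": [3.7, -0.86, 0.43], "turn": -4},
  ],
)

```text
time: 0.93
ee_pos: [0.3347, -0.133, 0.3629]
tcp_rot: [180.0, -0.0, 65.1]
wrist_force: [1.4, -0.1, 0.2]
opening: 0.0857
```

Request:
move_arm(
  commands=[
    {"claw": 1, "travel": [3.73, -0.6, 0.43], "turn": -4},
    {"claw": 1, "travel": [3.77, -0.34, 0.43], "turn": -4},
    {"claw": 1, "travel": [3.78, -0.08, 0.43], "turn": -4.1},
    {"claw": 1, "travel": [3.78, 0.2, 0.43], "turn": -4},
    {"claw": 1, "travel": [3.75, 0.46, 0.43], "turn": -4.1},
  ],
)

```text
time: 1.35
ee_pos: [0.3867, 0.0491, 0.3414]
tcp_rot: [180.0, -0.0, 85.3]
wrist_force: [0.9, -0.5, 0.2]
opening: 0.0853
```

Request:
move_arm(
  commands=[
    {"claw": 1, "travel": [3.7, 0.73, 0.43], "turn": -4},
    {"claw": 1, "travel": [3.65, 0.98, 0.43], "turn": -4.1},
    {"claw": 1, "travel": [3.57, 1.24, 0.43], "turn": -4},
    {"claw": 1, "travel": [3.48, 1.49, 0.43], "turn": -4.1},
    {"claw": 1, "travel": [3.37, 1.73, 0.43], "turn": -4},
  ],
)

```text
time: 1.77
ee_pos: [0.4388, 0.231, 0.3197]
tcp_rot: [-180.0, 0.0, 105.5]
wrist_force: [0.4, 0.5, 0.6]
opening: 0.0854
```

```bash
python3 plan.py .437 .231 .26 105.5 3
python3 - <<'E'
from h import *
t=viewer.camera('top'); s=viewer.camera('side')
crop(t,'pics/b1.png',170,170,310,290,5)
crop(s,'pics/b2.png',280,160,430,340,4)
E
```

```text
from [0.4388 0.231  0.3197] 105.54 n 2
1 ([0.03, -0.08, 2.98], np.float64(0.0))
2 ([0.02, -0.09, 2.99], np.float64(0.0))
t 1.77 F [0.39 0.47 0.61] M [-0.03 -0.04  0.03] op 0.0854 rpy [-180.     0.   105.5] gd 0.1547 q [ 28.  -3.  -8.  86.  -0. 102.]
```

View pics/b1.png

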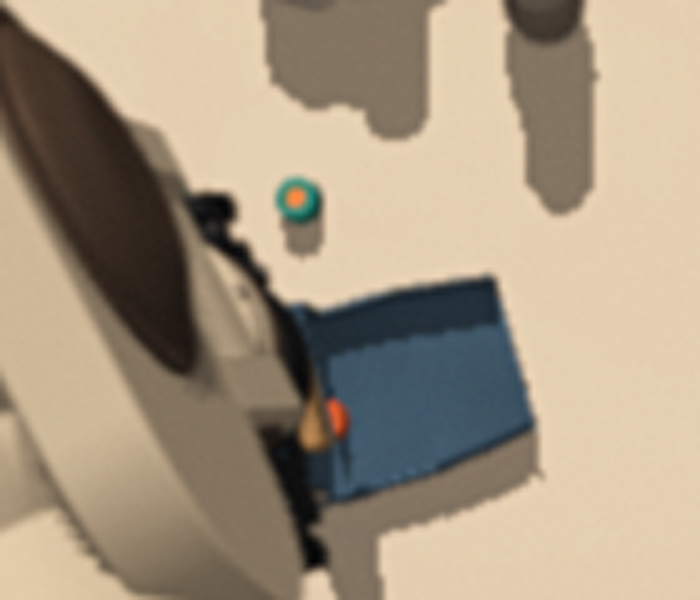

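View pics/b2.png

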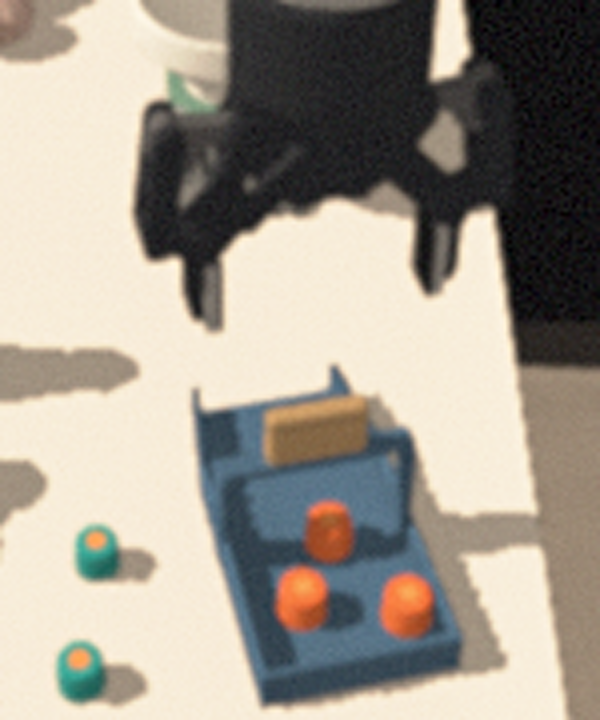

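Request:
move_arm(
  commands=[
    {"claw": 1, "travel": [0.03, -0.1, 2.6], "turn": 0},
    {"claw": 1, "travel": [0.03, -0.1, 2.6], "turn": 0},
    {"claw": 1, "travel": [0, 0, 2.2], "turn": 0},
  ],
)

```text
time: 2.12
ee_pos: [0.4363, 0.2286, 0.2446]
tcp_rot: [-179.9, 0.0, 105.3]
wrist_force: [-0.5, 0.5, -0.1]
opening: 0.0852
```

Run:
```python
from h import *
s=viewer.camera('side')
crop(s,'pics/c2.png',290,190,420,340,5)
print(status.get_obs()['wrist_force'])
```

```text
[-0.29609256 -0.84308649 -4.03165143]
```

View pics/c2.png

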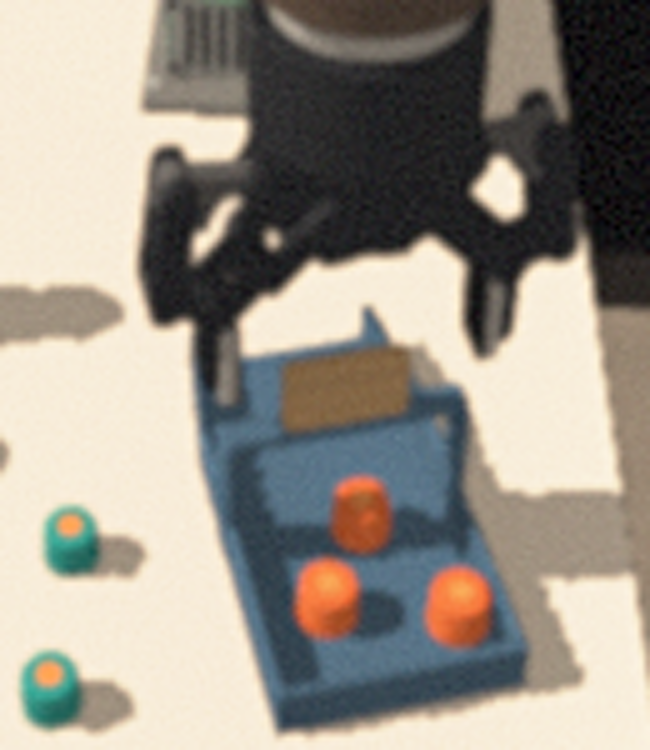

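Run:
```python
from h import *
o=status.get_obs(); print(o['wrist_force'],o['ee_pos'],o['time'])
c=np.array([.4363,.2286]);d=np.array([np.cos(np.radians(15.5)),np.sin(np.radians(15.5))])
for z in(.06,.065,.07,.075,.08,.085,.09):
    a=c+d*.0425;b=c-d*.0425
    print(z,((proj('side',[[*a,z],[*b,z]])-[290,190])*5).round(0).tolist())
```

```text
[-0.29609256 -0.84308649 -4.03165143] [0.43546009 0.22803317 0.24032702] 2.1667
0.06 [[230.0, 431.0], [458.0, 391.0]]
0.065 [[230.0, 421.0], [459.0, 382.0]]
0.07 [[230.0, 412.0], [460.0, 372.0]]
0.075 [[230.0, 402.0], [460.0, 362.0]]
0.08 [[230.0, 392.0], [461.0, 353.0]]
0.085 [[230.0, 383.0], [462.0, 343.0]]
0.09 [[230.0, 373.0], [463.0, 333.0]]
```

Request:
move_arm(
  commands=[
    {"claw": 1, "travel": [0, 0, 0], "turn": 0},
    {"claw": 1, "travel": [0, 0, 0], "turn": 0},
  ],
)

```text
time: 2.33
ee_pos: [0.4368, 0.2286, 0.2471]
tcp_rot: [180.0, 0.0, 105.3]
wrist_force: [0.6, 0.3, 0.4]
opening: 0.0855
```

Request:
move_arm(
  commands=[
    {"claw": 1, "travel": [0.2, 0, 0.45], "turn": 0},
    {"claw": 0, "travel": [0, 0, 0], "turn": 0},
    {"claw": -0.5, "travel": [0, 0, 0], "turn": 0},
    {"claw": -1, "travel": [0, 0, 0], "turn": 0},
    {"claw": -1, "travel": [0, 0, 0], "turn": 0},
  ],
  squeeze=30,
)

```text
time: 2.75
ee_pos: [0.4364, 0.2309, 0.2424]
tcp_rot: [179.9, -0.0, 105.3]
wrist_force: [0.2, -0.6, 1.8]
opening: 0.0451
```

```bash
python3 plan.py .437 .231 .26 105.5 3
python3 - <<'E'
from h import *
s=viewer.camera('side')
crop(s,'pics/d2.png',290,190,420,340,5)
E
```

```text
from [0.4364 0.2309 0.2424] 105.31 n 1
1 ([-0.01, 0.06, -1.76], np.float64(-0.2))
t 2.75 F [ 0.17 -0.64  1.81] M [-0.01 -0.02  0.04] op 0.0451 rpy [179.9  -0.  105.3] gd 0.1547 q [ 28.  -3. -16.  77.   0. 103.]
```

View pics/d2.png

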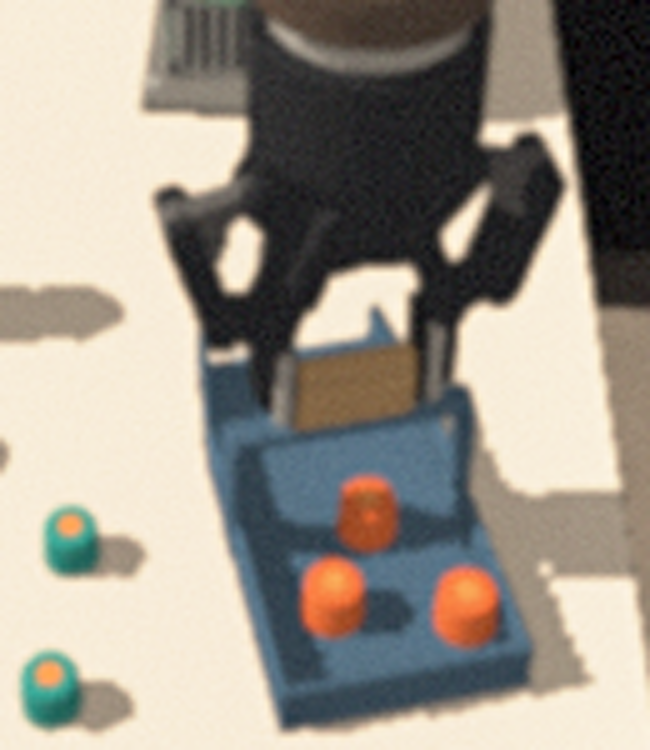

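Request:
move_arm(
  commands=[
    {"claw": -1, "travel": [0, 0, -0.5], "turn": 0},
    {"claw": -1, "travel": [0, 0, -1], "turn": 0},
    {"claw": -1, "travel": [0, 0, -1.5], "turn": 0},
    {"claw": -1, "travel": [0, 0, -2], "turn": 0},
    {"claw": -1, "travel": [0, 0, -2], "turn": 0},
  ],
  squeeze=40,
)

```text
time: 3.22
ee_pos: [0.436, 0.2307, 0.3127]
tcp_rot: [-179.9, 0.0, 105.3]
wrist_force: [0.6, 0.2, -2.0]
opening: 0.0452
```

```bash
python3 plan.py .4825 .15 .39 90.2 2
python3 - <<'E'
from h import *
s=viewer.camera('side')
crop(s,'pics/e2.png',290,150,420,300,5)
E
```

```text
from [0.436  0.2307 0.3127] 105.31 n 7
1 ([-1.29, 0.34, -1.1], np.float64(2.2))
2 ([-1.27, 0.38, -1.1], np.float64(2.2))
3 ([-1.26, 0.43, -1.11], np.float64(2.1))
4 ([-1.24, 0.48, -1.1], np.float64(2.2))
5 ([-1.22, 0.53, -1.11], np.float64(2.1))
6 ([-1.2, 0.57, -1.1], np.float64(2.2))
7 ([-1.18, 0.62, -1.11], np.float64(2.1))
t 3.22 F [ 0.61  0.16 -2.02] M [-0.02 -0.1   0.06] op 0.0452 rpy [-179.9    0.   105.3] gd 0.1547 q [ 28.  -4.  -9.  85.   0. 103.]
```

View pics/e2.png

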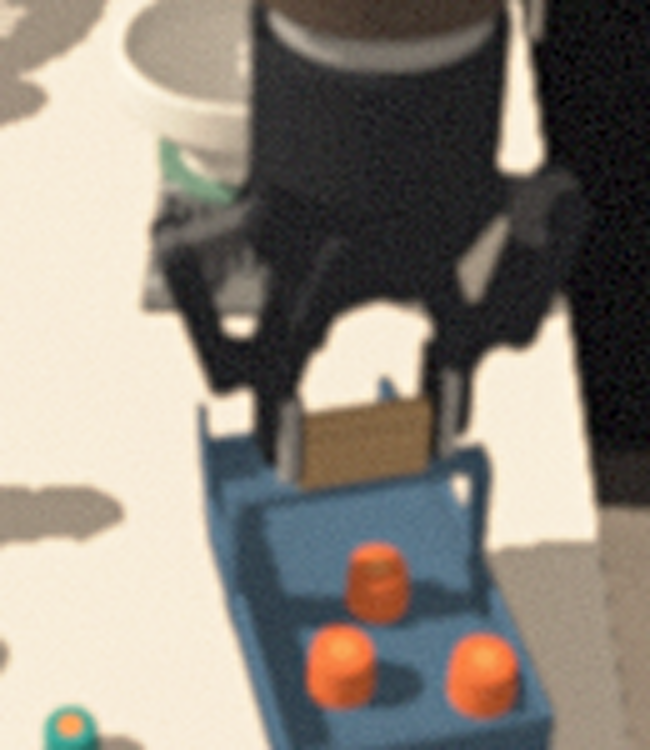

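Request:
move_arm(
  commands=[
    {"claw": -1, "travel": [-0.7, 0.2, -1.1], "turn": 2.2},
    {"claw": -1, "travel": [-1.3, 0.4, -1.1], "turn": 2.2},
    {"claw": -1, "travel": [-1.3, 0.43, -1.1], "turn": 2.1},
    {"claw": -1, "travel": [-1.3, 0.5, -1.1], "turn": 2.2},
    {"claw": -1, "travel": [-1.3, 0.53, -1.1], "turn": 2.1},
  ],
)

```text
time: 3.68
ee_pos: [0.4675, 0.1756, 0.3669]
tcp_rot: [-179.9, 0.0, 94.3]
wrist_force: [0.6, 0.7, -2.1]
opening: 0.0448
```

Request:
move_arm(
  commands=[
    {"claw": -1, "travel": [-1.3, 0.57, -1.1], "turn": 2.2},
    {"claw": -1, "travel": [-1.3, 0.6, -0.8], "turn": 2.1},
    {"claw": -1, "travel": [-0.7, 0.1, 0], "turn": 0},
    {"claw": -1, "travel": [0, 0, 0], "turn": 0},
  ],
)

```text
time: 4.02
ee_pos: [0.4818, 0.143, 0.3855]
tcp_rot: [-180.0, 0.0, 90.1]
wrist_force: [0.4, -0.9, -2.1]
opening: 0.045
```

```bash
python3 plan.py .4825 .095 .356 90.0 2
python3 - <<'E'
from h import *
s=viewer.camera('side');t=viewer.camera('top')
crop(s,'pics/f2.png',280,90,440,290,4)
crop(t,'pics/f1.png',200,130,400,280,4)
E
```

```text
from [0.4818 0.143  0.3855] 90.1 n 3
1 ([-1.6, 0.02, 0.98], np.float64(0.0))
2 ([-1.6, 0.02, 0.98], np.float64(0.1))
3 ([-1.6, 0.02, 0.99], np.float64(0.0))
t 4.02 F [ 0.43 -0.94 -2.06] M [-0.03 -0.01 -0.01] op 0.045 rpy [-180.     0.    90.1] gd 0.1547 q [ 17.  -2.   1.  93.  -0. 106.]
```

View pics/f2.png

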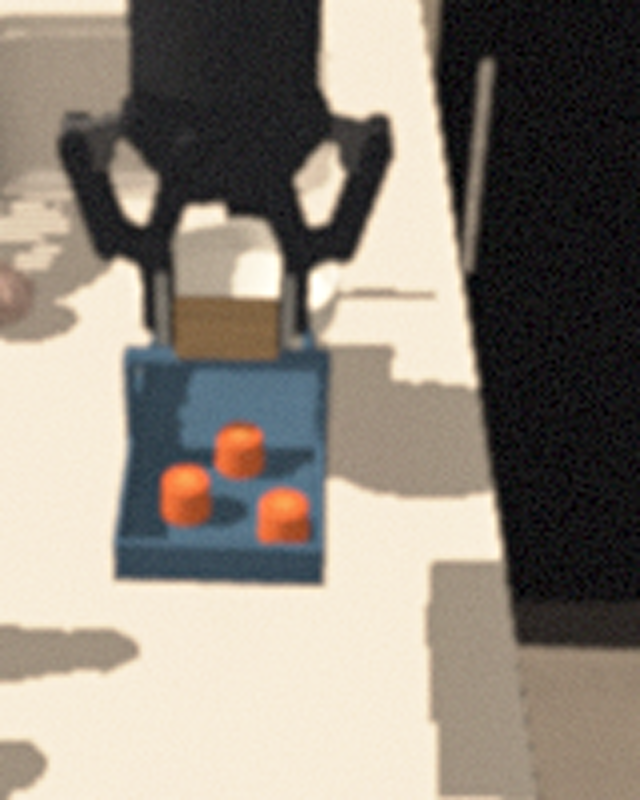

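View pics/f1.png

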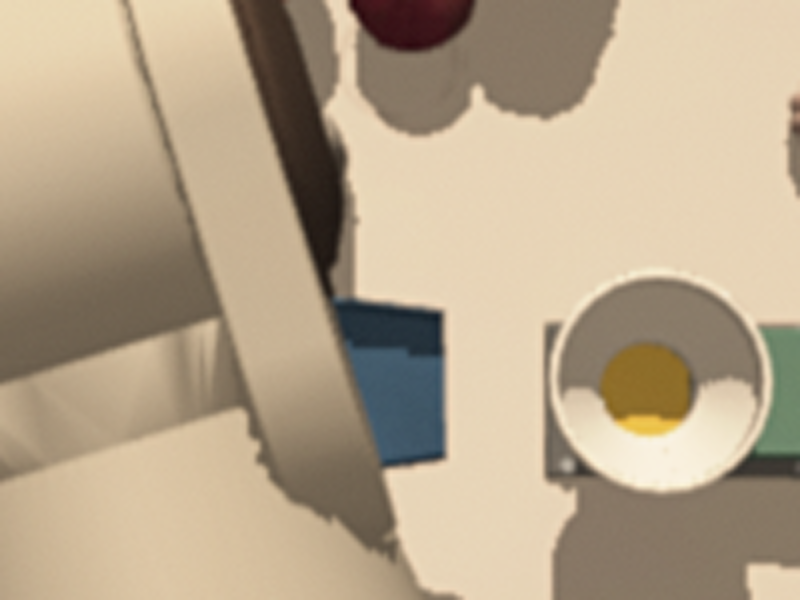

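Run:
```python
from h import *
print(ray('top',(310.7,208),.165),ray('top',(310.8,244),.165),ray('top',(310.8,218),.147))
```

```text
[0.51642775 0.05388009 0.165     ] [0.4429844  0.05491933 0.165     ] [0.49788333 0.05392605 0.147     ]
```

Request:
move_arm(
  commands=[
    {"claw": -1, "travel": [-1, 0, 1], "turn": 0},
    {"claw": -1, "travel": [-1.6, 0, 1], "turn": 0},
    {"claw": -1, "travel": [-1.6, 0, 1], "turn": 0},
    {"claw": -1, "travel": [-0.8, 0, 0], "turn": 0},
    {"claw": -1, "travel": [0, 0, 0], "turn": 0},
  ],
)

```text
time: 4.53
ee_pos: [0.4812, 0.0937, 0.3551]
tcp_rot: [-179.9, 0.0, 90.2]
wrist_force: [0.5, 0.2, -1.9]
opening: 0.045
```

Request:
move_arm(
  commands=[
    {"claw": -1, "travel": [-0.4, 0, 0], "turn": 0},
    {"claw": -1, "travel": [-0.4, 0, 0], "turn": 0},
    {"claw": -1, "travel": [-0.2, 0, 0], "turn": 0},
    {"claw": -1, "travel": [-0.2, 0, 0], "turn": 0},
    {"claw": -1, "travel": [0, 0, 0], "turn": 0},
  ],
)

```text
time: 4.95
ee_pos: [0.4818, 0.0826, 0.3561]
tcp_rot: [180.0, -0.1, 90.2]
wrist_force: [0.4, 4.6, -1.0]
opening: 0.045
```

Request:
move_arm(
  commands=[
    {"claw": -1, "travel": [-0.4, 0, -0.3], "turn": 0},
    {"claw": -1, "travel": [-0.4, 0, -0.4], "turn": 0},
    {"claw": -1, "travel": [-0.3, 0, -0.4], "turn": 0},
    {"claw": -1, "travel": [0, 0, 0], "turn": 0},
  ],
)

```text
time: 5.28
ee_pos: [0.4818, 0.0709, 0.3677]
tcp_rot: [179.9, -0.0, 90.2]
wrist_force: [-0.5, 3.0, -2.0]
opening: 0.045
```

Run:
```python
from h import *
s=viewer.camera('side');t=viewer.camera('top')
crop(s,'pics/g2.png',280,90,440,290,4)
crop(t,'pics/g1.png',240,170,400,280,5)
print(status.get_obs()['wrist_force'])
```

```text
[ 0.01169594  2.56896521 -1.78811929]
```

View pics/g2.png

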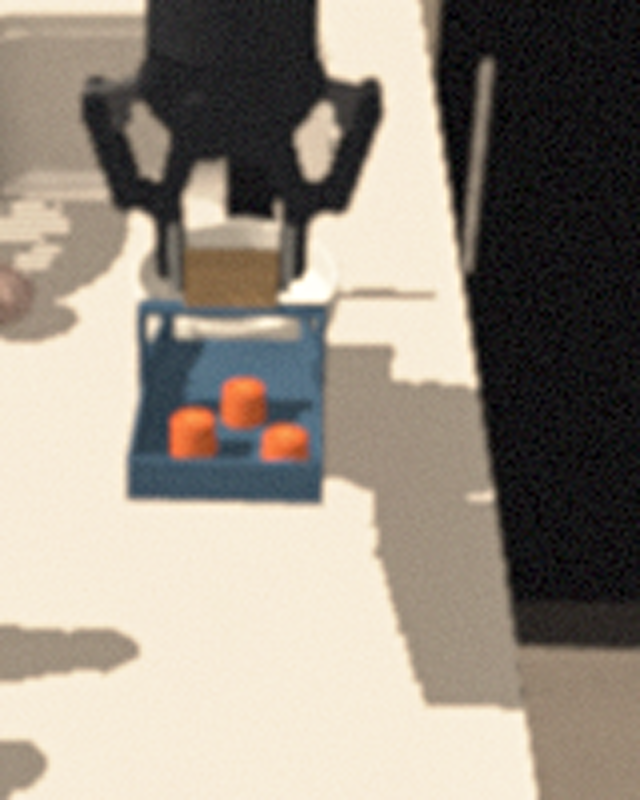

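View pics/g1.png

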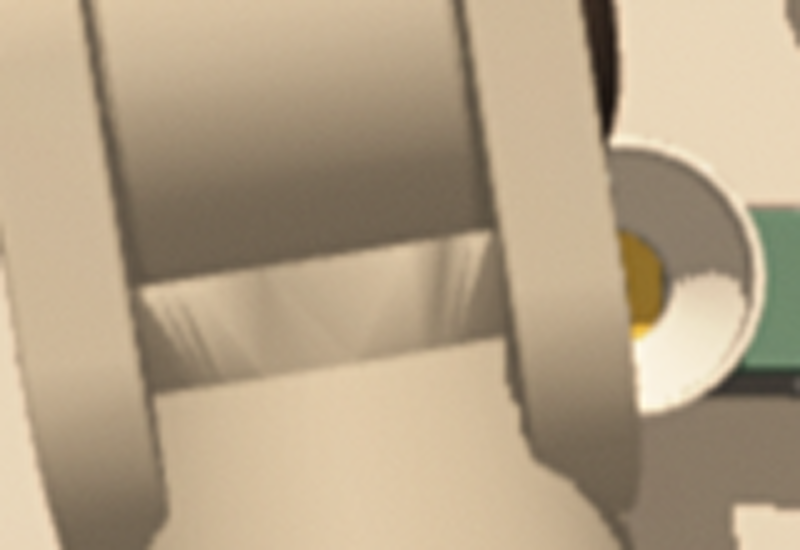

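```bash
cat > tilt.py <<'E'
import sys; from h import *
# args: TCP x y z, then observed rear-bottom mean (crop px) & crop params
def rear(x,y,z,th,ph=.080):
    # pivot at underside height ph; tcp z - .2424 = underside level when level
    pz=z-.2424+ph; c,s=np.cos(th),np.sin(th)
    f=lambda Y,Z:[x,y+c*(Y-.005)-s*(Z-ph),pz+s*(Y-.005)+c*(Z-ph)]
    return f
if __name__=='__main__':
    x,y,z,x0,y0,k=map(float,sys.argv[1:7])
    for d in range(0,40,2):
        f=rear(x,y,z,np.radians(d)); P=[f(.085,0),f(.085,.022),f(-.085,0),f(.005,.092)]
        print(d,((proj('side',P)-[x0,y0])*k).round(0).tolist(),'spout',np.round(f(-.085,.004)[1:],4))
E
python3 tilt.py .4815 .0709 .3677 280 90 4
```

```text
0 [[222.0, 504.0], [222.0, 467.0], [235.0, 306.0], [229.0, 246.0]] spout [-0.0191  0.1293]
2 [[222.0, 503.0], [222.0, 465.0], [235.0, 313.0], [229.0, 246.0]] spout [-0.0164  0.1262]
4 [[222.0, 502.0], [222.0, 463.0], [235.0, 321.0], [229.0, 245.0]] spout [-0.0136  0.1232]
6 [[222.0, 500.0], [222.0, 460.0], [235.0, 328.0], [229.0, 245.0]] spout [-0.0107  0.1203]
8 [[221.0, 499.0], [222.0, 457.0], [234.0, 335.0], [229.0, 244.0]] spout [-0.0076  0.1175]
10 [[221.0, 496.0], [221.0, 454.0], [234.0, 343.0], [229.0, 244.0]] spout [-0.0045  0.1148]
12 [[221.0, 494.0], [221.0, 450.0], [234.0, 350.0], [229.0, 244.0]] spout [-0.0013  0.1122]
14 [[221.0, 491.0], [221.0, 447.0], [234.0, 357.0], [229.0, 243.0]] spout [0.002  0.1098]
16 [[221.0, 488.0], [221.0, 443.0], [233.0, 364.0], [229.0, 243.0]] spout [0.0053 0.1074]
18 [[220.0, 485.0], [221.0, 438.0], [233.0, 371.0], [229.0, 243.0]] spout [0.0088 0.1052]
20 [[220.0, 481.0], [221.0, 434.0], [233.0, 378.0], [229.0, 243.0]] spout [0.0123 0.1031]
22 [[220.0, 477.0], [221.0, 429.0], [233.0, 385.0], [229.0, 243.0]] spout [0.0159 0.1011]
24 [[220.0, 473.0], [221.0, 424.0], [232.0, 392.0], [229.0, 243.0]] spout [0.0196 0.0993]
26 [[220.0, 468.0], [220.0, 419.0], [232.0, 399.0], [229.0, 242.0]] spout [0.0233 0.0975]
28 [[220.0, 463.0], [220.0, 413.0], [232.0, 405.0], [229.0, 242.0]] spout [0.0271 0.0959]
30 [[219.0, 458.0], [220.0, 408.0], [232.0, 411.0], [229.0, 242.0]] spout [0.031  0.0945]
32 [[219.0, 452.0], [220.0, 402.0], [231.0, 418.0], [229.0, 242.0]] spout [0.0348 0.0932]
34 [[219.0, 446.0], [220.0, 395.0], [231.0, 424.0], [229.0, 242.0]] spout [0.0388 0.092 ]
36 [[219.0, 440.0], [220.0, 389.0], [231.0, 430.0], [229.0, 242.0]] spout [0.0428 0.0909]
38 [[219.0, 434.0], [220.0, 382.0], [231.0, 436.0], [229.0, 243.0]] spout [0.0468 0.09  ]
```

Request:
move_arm(
  commands=[
    {"claw": -1, "travel": [0.3, 0, -0.3], "turn": 0},
    {"claw": -1, "travel": [0.4, 0, -0.7], "turn": 0},
    {"claw": -1, "travel": [0, 0, -0.8], "turn": 0},
    {"claw": -1, "travel": [-0.5, 0, -0.4], "turn": 0},
    {"claw": -1, "travel": [-1, 0, 0], "turn": 0},
  ],
  squeeze=50,
)

```text
time: 5.8
ee_pos: [0.4819, 0.0634, 0.3901]
tcp_rot: [179.9, 0.0, 90.3]
wrist_force: [-0.0, 0.6, -2.5]
opening: 0.0446
```

Request:
move_arm(
  commands=[
    {"claw": -1, "travel": [-1.2, 0, 0], "turn": 0},
    {"claw": -1, "travel": [-1.2, 0, 0], "turn": 0},
    {"claw": -1, "travel": [-1.2, 0, 0], "turn": 0},
    {"claw": -1, "travel": [-0.9, 0, 0], "turn": 0},
    {"claw": -1, "travel": [-0.6, 0, 0], "turn": 0},
  ],
)

```text
time: 6.22
ee_pos: [0.4819, 0.0106, 0.3885]
tcp_rot: [-180.0, 0.0, 90.1]
wrist_force: [-0.3, 1.1, -2.2]
opening: 0.0448
```

Request:
move_arm(
  commands=[
    {"claw": -1, "travel": [-0.3, 0, 0], "turn": 0},
    {"claw": -1, "travel": [0, 0, 0], "turn": 0},
  ],
)

```text
time: 6.38
ee_pos: [0.482, 0.0085, 0.3886]
tcp_rot: [-180.0, 0.0, 90.1]
wrist_force: [0.6, -0.5, -2.4]
opening: 0.0445
```

Run:
```python
from h import *
s=viewer.camera('side');t=viewer.camera('top')
crop(s,'pics/i2.png',280,70,440,250,4)
crop(t,'pics/i1.png',240,170,460,280,3)
o=status.get_obs(); print(o['ee_pos'],o['wrist_force'])
```

```text
[0.48200258 0.00928674 0.38867102] [ 0.5898686  -0.30441395 -2.79831502]
```

View pics/i2.png

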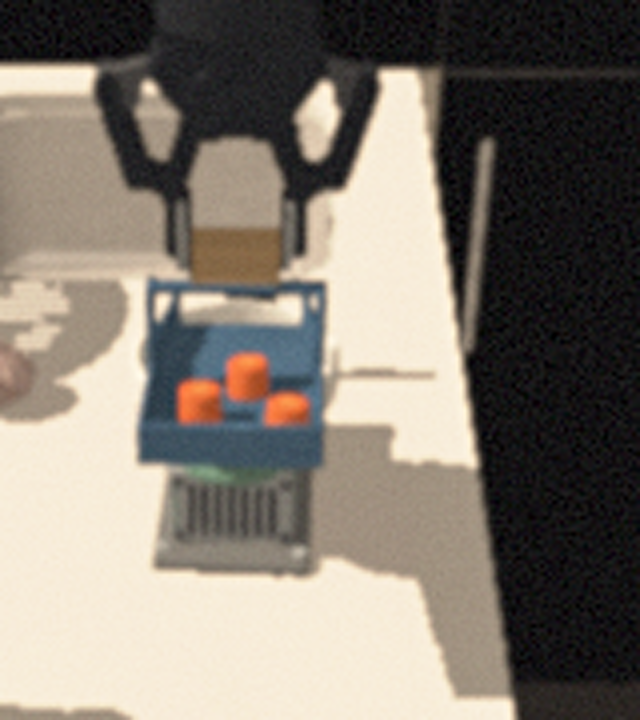

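View pics/i1.png

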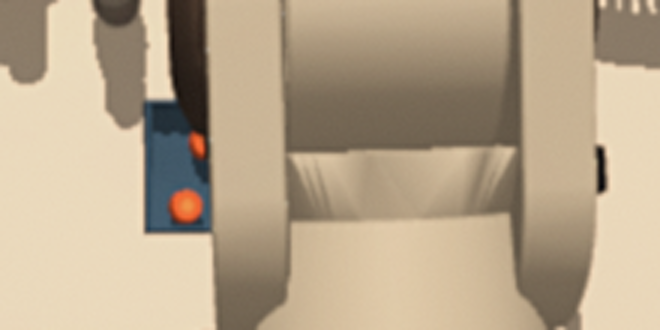

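Request:
move_arm(
  commands=[
    {"claw": -1, "travel": [-0.6, 0, 0.4], "turn": 0},
    {"claw": -1, "travel": [-0.8, 0, 0.5], "turn": 0},
    {"claw": -1, "travel": [-0.7, 0, 0.5], "turn": 0},
    {"claw": -1, "travel": [-0.5, 0, 0.4], "turn": 0},
    {"claw": -1, "travel": [-0.3, 0, 0.1], "turn": 0},
  ],
)

```text
time: 6.9
ee_pos: [0.482, -0.0205, 0.3685]
tcp_rot: [-179.9, 0.0, 90.2]
wrist_force: [-0.4, -0.2, -1.6]
opening: 0.0449
```

Request:
move_arm(
  commands=[
    {"claw": -1, "travel": [-0.3, 0, 0], "turn": 0},
    {"claw": -1, "travel": [-0.3, 0, 0], "turn": 0},
    {"claw": -1, "travel": [-0.2, 0, 0], "turn": 0},
  ],
)

```text
time: 7.15
ee_pos: [0.4822, -0.028, 0.3699]
tcp_rot: [180.0, -0.0, 90.2]
wrist_force: [0.2, 2.6, -1.4]
opening: 0.0443
```

Request:
move_arm(
  commands=[
    {"claw": -1, "travel": [-0.5, 0, -0.4], "turn": 0},
    {"claw": -1, "travel": [-0.5, 0, -0.4], "turn": 0},
  ],
)

```text
time: 7.32
ee_pos: [0.4824, -0.0377, 0.3783]
tcp_rot: [179.9, -0.1, 90.3]
wrist_force: [3.3, 3.3, -2.2]
opening: 0.0445
```

```bash
python3 - <<'E'
from h import *
s=viewer.camera('side')
crop(s,'pics/j2.png',280,70,440,250,4)
o=status.get_obs(); print(o['ee_pos'],o['wrist_force'])
E
python3 tilt.py .482 -.038 .378 280 70 4 | sed -n 4,14p
```

```text
[ 0.4823867  -0.03836875  0.37918846] [ 1.75136759  3.39916674 -0.79072733]
6 [[230.0, 428.0], [230.0, 389.0], [240.0, 294.0], [236.0, 201.0]] spout [-0.1196  0.1306]
8 [[229.0, 425.0], [230.0, 386.0], [240.0, 300.0], [236.0, 201.0]] spout [-0.1165  0.1278]
10 [[229.0, 423.0], [229.0, 383.0], [240.0, 307.0], [236.0, 201.0]] spout [-0.1134  0.1251]
12 [[229.0, 420.0], [229.0, 379.0], [239.0, 313.0], [236.0, 201.0]] spout [-0.1102  0.1225]
14 [[229.0, 417.0], [229.0, 375.0], [239.0, 320.0], [236.0, 200.0]] spout [-0.1069  0.1201]
16 [[229.0, 413.0], [229.0, 371.0], [239.0, 326.0], [236.0, 200.0]] spout [-0.1036  0.1177]
18 [[229.0, 410.0], [229.0, 367.0], [239.0, 332.0], [236.0, 200.0]] spout [-0.1001  0.1155]
20 [[228.0, 406.0], [229.0, 362.0], [239.0, 338.0], [236.0, 200.0]] spout [-0.0966  0.1134]
22 [[228.0, 401.0], [229.0, 357.0], [238.0, 344.0], [236.0, 200.0]] spout [-0.093   0.1114]
24 [[228.0, 397.0], [229.0, 352.0], [238.0, 350.0], [236.0, 200.0]] spout [-0.0893  0.1096]
26 [[228.0, 392.0], [229.0, 347.0], [238.0, 356.0], [236.0, 200.0]] spout [-0.0856  0.1078]
```

View pics/j2.png

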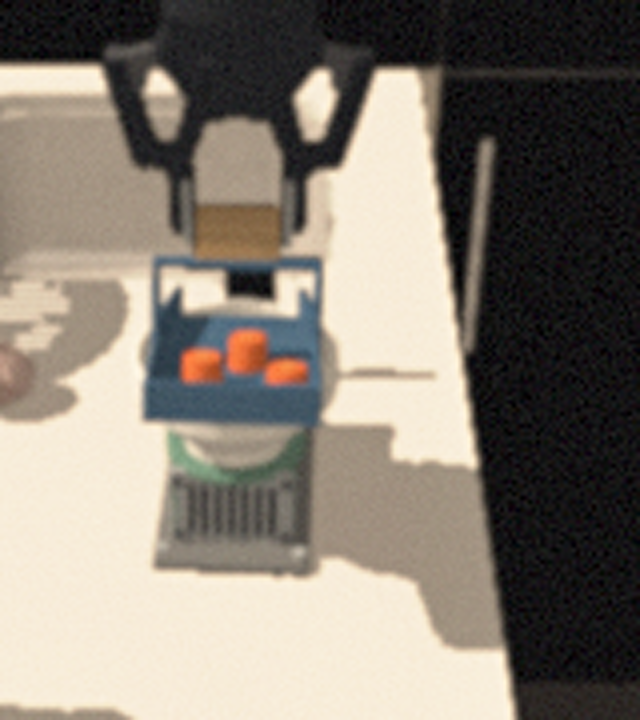

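Request:
move_arm(
  commands=[
    {"claw": -1, "travel": [-0.5, 0, 0], "turn": 0},
    {"claw": -1, "travel": [-0.5, 0, -0.1], "turn": 0},
  ],
)

```text
time: 7.53
ee_pos: [0.4827, -0.0476, 0.3797]
tcp_rot: [179.8, -0.1, 90.3]
wrist_force: [4.4, 7.1, 3.3]
opening: 0.0447
```

```bash
python3 - <<'E'
from h import *
s=viewer.camera('side')
crop(s,'pics/k2.png',280,70,440,250,4)
o=status.get_obs(); print(o['ee_pos'],o['wrist_force'])
E
python3 tilt.py .482 -.048 .380 280 70 4 | sed -n 6,14p
```

```text
[ 0.48258825 -0.04821474  0.37980543] [ 3.44718866  3.54617294 -1.93572231]
10 [[230.0, 409.0], [230.0, 369.0], [240.0, 296.0], [237.0, 189.0]] spout [-0.1234  0.1271]
12 [[230.0, 406.0], [230.0, 365.0], [240.0, 302.0], [237.0, 189.0]] spout [-0.1202  0.1245]
14 [[230.0, 402.0], [230.0, 361.0], [240.0, 308.0], [237.0, 188.0]] spout [-0.1169  0.1221]
16 [[229.0, 399.0], [230.0, 357.0], [240.0, 315.0], [237.0, 188.0]] spout [-0.1136  0.1197]
18 [[229.0, 395.0], [230.0, 352.0], [239.0, 321.0], [237.0, 188.0]] spout [-0.1101  0.1175]
20 [[229.0, 391.0], [230.0, 348.0], [239.0, 327.0], [237.0, 188.0]] spout [-0.1066  0.1154]
22 [[229.0, 387.0], [230.0, 343.0], [239.0, 333.0], [237.0, 188.0]] spout [-0.103   0.1134]
24 [[229.0, 382.0], [230.0, 338.0], [239.0, 339.0], [237.0, 188.0]] spout [-0.0993  0.1116]
26 [[229.0, 377.0], [230.0, 333.0], [239.0, 344.0], [237.0, 188.0]] spout [-0.0956  0.1098]
```

View pics/k2.png

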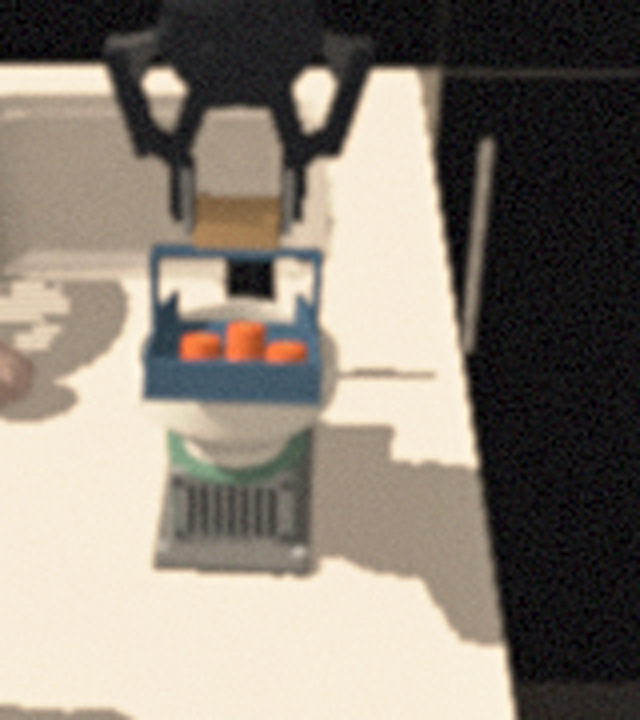

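Request:
move_arm(
  commands=[
    {"claw": -1, "travel": [-0.5, 0, 0], "turn": 0},
    {"claw": -1, "travel": [-0.5, 0, -0.1], "turn": 0},
    {"claw": -1, "travel": [0.8, 0, 0], "turn": 0},
    {"claw": -1, "travel": [1.5, 0, 0], "turn": 0},
    {"claw": -1, "travel": [1, 0, 0], "turn": 0},
  ],
)

```text
time: 8.0
ee_pos: [0.4819, -0.0239, 0.3795]
tcp_rot: [-179.9, 0.0, 90.2]
wrist_force: [1.0, -0.2, -1.9]
opening: 0.0448
```

```bash
python3 - <<'E'
from h import *
s=viewer.camera('side')
crop(s,'pics/l2.png',280,70,440,250,4)
o=status.get_obs(); print(o['ee_pos'],o['wrist_force'])
E
python3 tilt.py .482 -.025 .380 280 70 4 | sed -n 6,16p
```

```text
[ 0.48187256 -0.02273282  0.37959092] [ 0.09056705  1.00730881 -1.12486387]
10 [[228.0, 434.0], [228.0, 394.0], [239.0, 315.0], [235.0, 209.0]] spout [-0.1004  0.1271]
12 [[228.0, 431.0], [228.0, 390.0], [239.0, 321.0], [235.0, 208.0]] spout [-0.0972  0.1245]
14 [[228.0, 428.0], [228.0, 386.0], [239.0, 328.0], [235.0, 208.0]] spout [-0.0939  0.1221]
16 [[228.0, 425.0], [228.0, 382.0], [238.0, 334.0], [235.0, 208.0]] spout [-0.0906  0.1197]
18 [[228.0, 421.0], [228.0, 377.0], [238.0, 341.0], [235.0, 208.0]] spout [-0.0871  0.1175]
20 [[227.0, 417.0], [228.0, 373.0], [238.0, 347.0], [235.0, 208.0]] spout [-0.0836  0.1154]
22 [[227.0, 413.0], [228.0, 368.0], [238.0, 353.0], [235.0, 208.0]] spout [-0.08    0.1134]
24 [[227.0, 408.0], [228.0, 363.0], [237.0, 359.0], [235.0, 208.0]] spout [-0.0763  0.1116]
26 [[227.0, 403.0], [228.0, 358.0], [237.0, 365.0], [235.0, 208.0]] spout [-0.0726  0.1098]
28 [[227.0, 398.0], [228.0, 352.0], [237.0, 371.0], [235.0, 208.0]] spout [-0.0688  0.1082]
30 [[227.0, 393.0], [228.0, 347.0], [237.0, 376.0], [235.0, 208.0]] spout [-0.0649  0.1068]
```

View pics/l2.png

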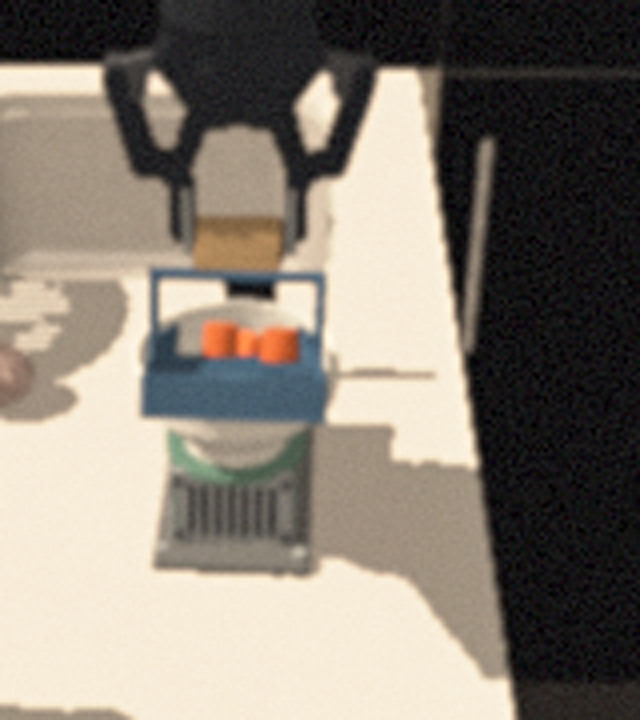

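Carrots have slid forward (orange at 220–280, 340); tilt about 20°. Let them run off.

Request:
move_arm(
  commands=[
    {"claw": -1, "travel": [0, 0, 0], "turn": 0},
    {"claw": -1, "travel": [0, 0, 0], "turn": 0},
    {"claw": -1, "travel": [0, 0, 0], "turn": 0},
    {"claw": -1, "travel": [0, 0, 0], "turn": 0},
  ],
)

```text
time: 8.38
ee_pos: [0.4821, -0.025, 0.3797]
tcp_rot: [-180.0, 0.0, 90.2]
wrist_force: [-0.4, 0.7, -2.0]
opening: 0.0446
```

Run:
```python
from h import *
s=viewer.camera('side')
crop(s,'pics/m2.png',280,70,440,250,4)
o=status.get_obs(); print(o['ee_pos'],o['wrist_force'])
```

```text
[ 0.48210395 -0.02502159  0.37963486] [ 0.04872846 -0.08601511 -2.06293017]
```

View pics/m2.png

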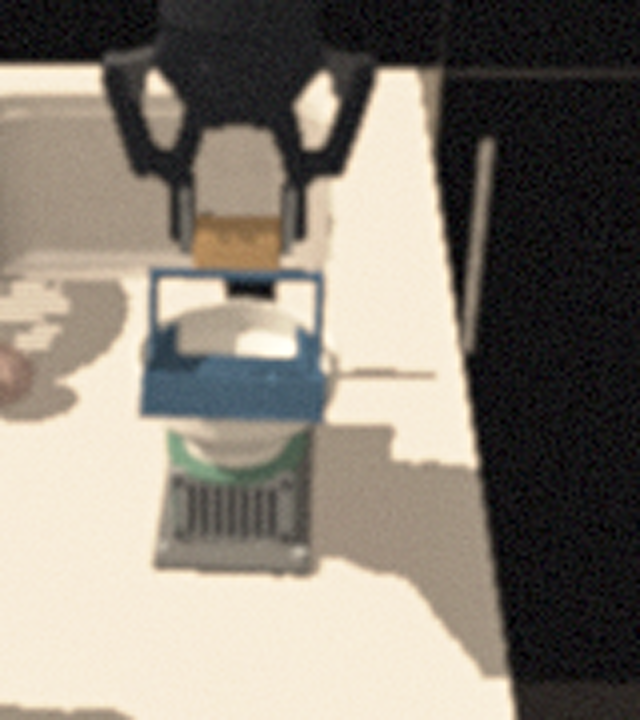

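Request:
move_arm(
  commands=[
    {"claw": -1, "travel": [0, 0, -1.5], "turn": 0},
    {"claw": -1, "travel": [1, 0, -1.5], "turn": 0},
    {"claw": -1, "travel": [3, 0, 0], "turn": 0},
    {"claw": -1, "travel": [3.5, 0, 0], "turn": 0},
    {"claw": -1, "travel": [3.5, 0, 0], "turn": 0},
  ],
)

```text
time: 8.85
ee_pos: [0.4817, 0.0858, 0.4101]
tcp_rot: [180.0, 0.0, 90.1]
wrist_force: [0.6, -0.4, -1.4]
opening: 0.0449
```

Request:
move_arm(
  commands=[
    {"claw": -1, "travel": [3.5, 0, 0], "turn": 0},
    {"claw": -1, "travel": [3.5, 0, 1], "turn": 0},
    {"claw": -1, "travel": [3.5, 0, 2], "turn": 0},
    {"claw": -1, "travel": [2, 0, 2], "turn": 0},
    {"claw": -1, "travel": [0, 0, 2], "turn": 0},
  ],
)

```text
time: 9.27
ee_pos: [0.4811, 0.2134, 0.3385]
tcp_rot: [180.0, -0.1, 90.4]
wrist_force: [0.3, 0.7, -2.4]
opening: 0.0453
```

Run:
```python
from h import *
s=viewer.camera('side');t=viewer.camera('top')
crop(s,'pics/n2.png',270,110,430,310,4)
crop(t,'pics/n1.png',200,150,460,290,3)
o=status.get_obs(); print(o['ee_pos'],o['wrist_force'])
```

```text
[0.4806412  0.21072858 0.33627464] [ 0.05279737 -0.21657957 -1.88039211]
```

View pics/n2.png

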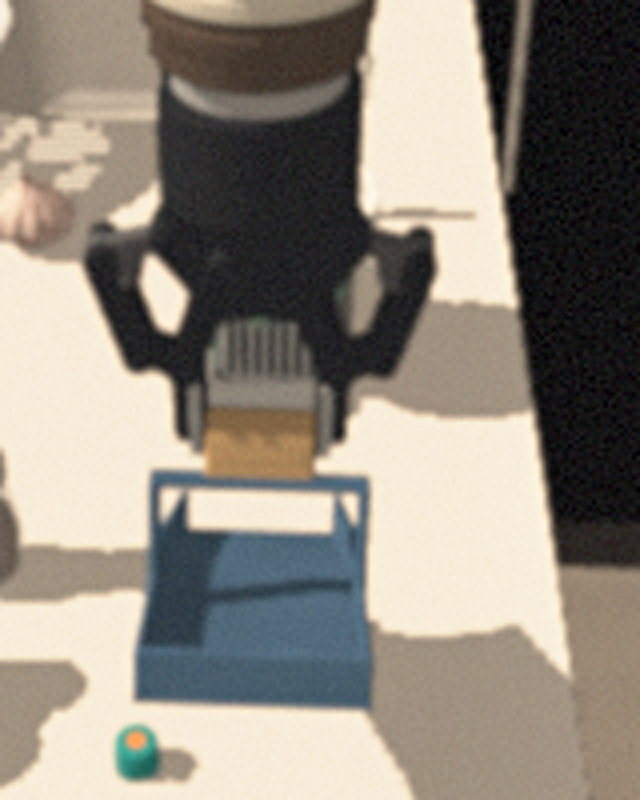

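View pics/n1.png

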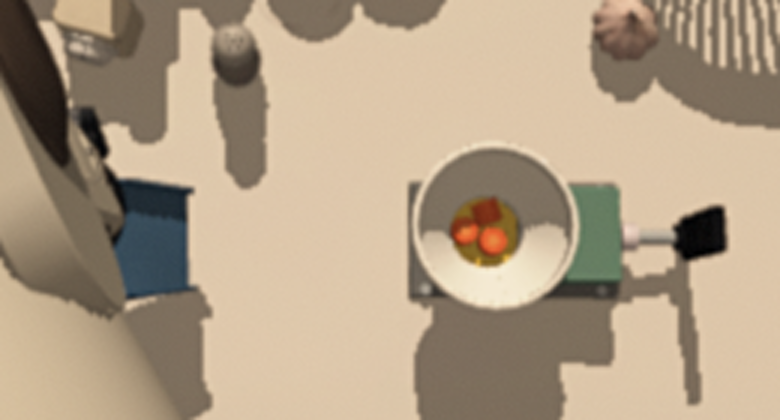

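```bash
python3 - <<'E'
from h import *
print(ray('top',(180+140/6,190+122/6),.015),ray('top',(180+298/6,190+120/6),.015))
E
python3 plan.py .44 .17 .262 90 2.5
```

```text
[0.53603056 0.31057167 0.015     ] [0.53576658 0.24774019 0.015     ]
from [0.4806 0.2107 0.3363] 90.3 n 4
1 ([-1.01, -1.02, 1.86], np.float64(0.1))
2 ([-1.02, -1.02, 1.86], np.float64(0.1))
3 ([-1.02, -1.02, 1.85], np.float64(0.0))
4 ([-1.01, -1.02, 1.86], np.float64(0.1))
t 9.37 F [ 0.05 -0.22 -1.88] M [-0.13 -0.02 -0.04] op 0.0446 rpy [-1.797e+02  1.000e-01  9.030e+01] gd 0.1547 q [ 24.   1.  -2.  88.  -0. 113.]
```

Request:
move_arm(
  commands=[
    {"claw": -1, "travel": [-1, -1, 1.5], "turn": 0.1},
    {"claw": -1, "travel": [-1, -1, 1.7], "turn": 0.1},
    {"claw": -1, "travel": [-1, -1, 1.6], "turn": 0.1},
    {"claw": -1, "travel": [-1, -1, 1.5], "turn": 0},
    {"claw": -1, "travel": [0, 0, 0], "turn": 0},
  ],
  squeeze=25,
)

```text
time: 9.78
ee_pos: [0.4398, 0.1681, 0.2753]
tcp_rot: [-179.8, 0.1, 89.8]
wrist_force: [-0.3, -0.2, -1.8]
opening: 0.0446
```

Request:
move_arm(
  commands=[
    {"claw": -1, "travel": [0, 0, 0.5], "turn": 0},
    {"claw": -1, "travel": [0, 0, 0.5], "turn": 0},
    {"claw": -1, "travel": [0.2, 0, 0.5], "turn": 0},
    {"claw": -1, "travel": [0, 0, 0], "turn": 0},
  ],
  squeeze=20,
)

```text
time: 10.12
ee_pos: [0.4427, 0.1731, 0.2637]
tcp_rot: [179.7, -0.2, 89.9]
wrist_force: [2.9, 1.3, 5.3]
opening: 0.0447
```

Request:
move_arm(
  commands=[
    {"claw": -1, "travel": [0.2, 0, 0.5], "turn": 0},
    {"claw": -1, "travel": [0.2, 0, 0.5], "turn": 0},
    {"claw": -1, "travel": [0.2, 0, 0.5], "turn": 0},
    {"claw": -1, "travel": [0, 0, 0.4], "turn": 0},
    {"claw": -1, "travel": [0, 0, 0], "turn": 0},
  ],
)

```text
time: 10.53
ee_pos: [0.4419, 0.1786, 0.2431]
tcp_rot: [179.9, -0.0, 89.9]
wrist_force: [1.1, 1.3, 2.4]
opening: 0.045
```

Run:
```python
from h import *
s=viewer.camera('side')
crop(s,'pics/o2.png',270,150,430,340,4)
o=status.get_obs(); print(o['ee_pos'],o['wrist_force'])
```

```text
[0.44182895 0.1784912  0.24318757] [0.83428756 1.38410686 2.46194449]
```

View pics/o2.png

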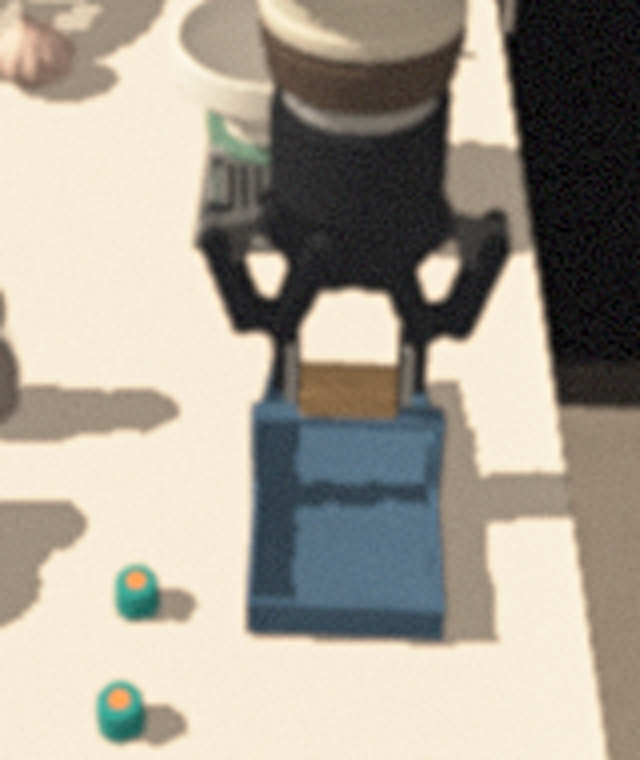

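Request:
move_arm(
  commands=[
    {"claw": 0.3, "travel": [0, 0, 0], "turn": 0},
    {"claw": 0.7, "travel": [0, 0, 0], "turn": 0},
    {"claw": 1, "travel": [0, 0, 0], "turn": 0},
    {"claw": 1, "travel": [0, 0, 0], "turn": 0},
    {"claw": 1, "travel": [0, 0, 0], "turn": 0},
  ],
)

```text
time: 11.0
ee_pos: [0.4413, 0.1782, 0.2426]
tcp_rot: [-180.0, 0.0, 89.9]
wrist_force: [0.2, 0.8, -0.3]
opening: 0.0854
```

Request:
move_arm(
  commands=[
    {"claw": 1, "travel": [0, 0, -1], "turn": 0},
    {"claw": 1, "travel": [0, 0, -3], "turn": 0},
    {"claw": 1, "travel": [0, 0, -4], "turn": 0},
    {"claw": 1, "travel": [0, 0, -4], "turn": 0},
    {"claw": 1, "travel": [0, 0, -2], "turn": 0},
  ],
)

```text
time: 11.42
ee_pos: [0.4411, 0.1781, 0.3882]
tcp_rot: [179.7, -0.1, 89.9]
wrist_force: [0.8, 0.3, 0.1]
opening: 0.0851
```

```bash
python3 - <<'E'
from h import *
s=viewer.camera('side');t=viewer.camera('top')
crop(s,'pics/p2.png',270,150,430,340,4)
crop(t,'pics/p1.png',200,150,460,290,3)
E
python3 plan.py .480 -.228 .32 0
```

```text
from [0.4415 0.1783 0.3878] 89.91 n 13
1 ([-3.12, 0.3, 0.52], np.float64(6.9))
2 ([-3.07, 0.67, 0.52], np.float64(6.9))
3 ([-2.96, 1.04, 0.52], np.float64(6.9))
4 ([-2.82, 1.39, 0.52], np.float64(6.9))
5 ([-2.63, 1.71, 0.52], np.float64(6.9))
6 ([-2.4, 2.02, 0.52], np.float64(6.9))
7 ([-2.15, 2.29, 0.52], np.float64(6.9))
8 ([-1.85, 2.53, 0.52], np.float64(6.9))
9 ([-1.54, 2.74, 0.52], np.float64(6.9))
10 ([-1.2, 2.9, 0.53], np.float64(7.0))
11 ([-0.83, 3.03, 0.52], np.float64(6.9))
12 ([-0.46, 3.11, 0.53], np.float64(7.0))
13 ([-0.08, 3.14, 0.52], np.float64(6.9))
t 11.52 F [-0.56 -1.03 -0.79] M [-0.06  0.04 -0.01] op 0.0855 rpy [179.6  -0.2  89.9] gd 0.1547 q [ 22.  -6.  -2.  93.   0. 112.]
```

View pics/p2.png

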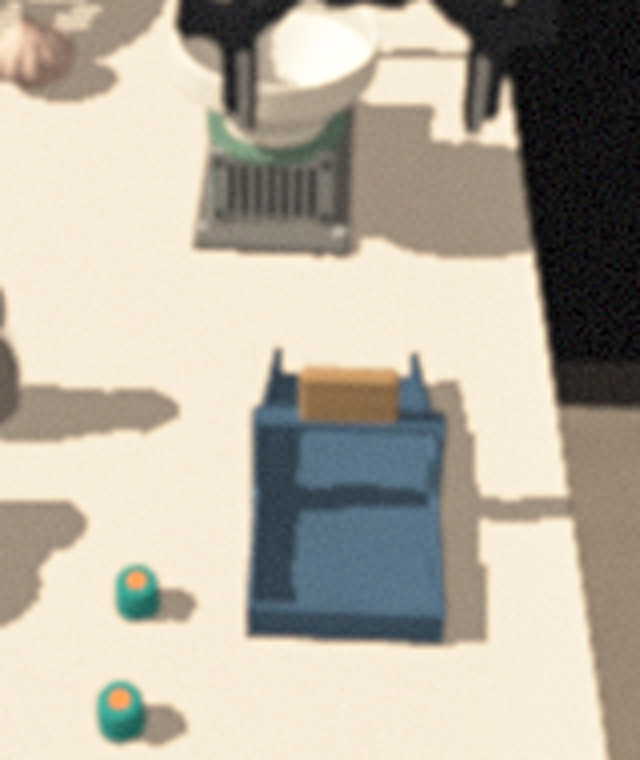

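View pics/p1.png

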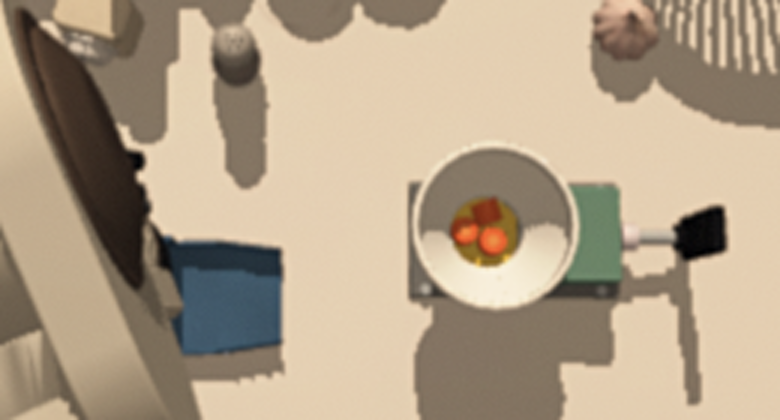

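Request:
move_arm(
  commands=[
    {"claw": 1, "travel": [-3.1, 0.3, 0.3], "turn": 6.9},
    {"claw": 1, "travel": [-3.1, 0.67, 0.3], "turn": 6.9},
    {"claw": 1, "travel": [-3, 1.04, 0.3], "turn": 6.9},
    {"claw": 1, "travel": [-2.8, 1.4, 0.3], "turn": 6.9},
    {"claw": 1, "travel": [-2.6, 1.7, 0.4], "turn": 6.9},
  ],
)

```text
time: 11.93
ee_pos: [0.4558, 0.0206, 0.3666]
tcp_rot: [-180.0, 0.0, 55.1]
wrist_force: [0.5, -0.1, -0.5]
opening: 0.0854
```

Request:
move_arm(
  commands=[
    {"claw": 1, "travel": [-2.4, 2, 0.4], "turn": 6.9},
    {"claw": 1, "travel": [-2.15, 2.3, 0.4], "turn": 6.9},
    {"claw": 1, "travel": [-1.85, 2.5, 0.5], "turn": 6.9},
    {"claw": 1, "travel": [-1.54, 2.7, 0.5], "turn": 6.9},
    {"claw": 1, "travel": [-1.2, 2.9, 0.5], "turn": 7},
  ],
)

```text
time: 12.35
ee_pos: [0.47, -0.1352, 0.3434]
tcp_rot: [-180.0, 0.0, 20.5]
wrist_force: [0.8, 0.3, 0.0]
opening: 0.0855
```

```bash
python3 plan.py .480 -.227 .32 0
```

```text
from [ 0.47   -0.1352  0.3434] 20.47 n 3
1 ([-0.76, 2.98, 0.78], np.float64(6.8))
2 ([-0.4, 3.05, 0.78], np.float64(6.8))
3 ([-0.03, 3.08, 0.78], np.float64(6.9))
t 12.35 F [0.76 0.26 0.04] M [ 0.02 -0.   -0.02] op 0.0855 rpy [-180.     0.    20.5] gd 0.1547 q [-16.  -4.  -6.  88.   0. 143.]
```

Request:
move_arm(
  commands=[
    {"claw": 1, "travel": [-0.76, 3, 0.8], "turn": 6.9},
    {"claw": 1, "travel": [-0.4, 3.05, 0.8], "turn": 6.9},
    {"claw": 1, "travel": [0, 3.1, 0.8], "turn": 7.1},
    {"claw": 1, "travel": [0, 0, 0], "turn": 0},
  ],
)

```text
time: 12.68
ee_pos: [0.4809, -0.2296, 0.3173]
tcp_rot: [-180.0, 0.2, -0.7]
wrist_force: [-0.3, 0.2, -0.6]
opening: 0.0855
```

```bash
python3 - <<'E'
from h import *
s=viewer.camera('side');t=viewer.camera('top')
crop(s,'pics/q2.png',270,80,430,220,4)
crop(t,'pics/q1.png',330,170,480,290,5)
E
python3 plan.py .480 -.227 .251 -0.8 3
```

```text
from [ 0.4808 -0.2266  0.3188] -0.15 n 3
1 ([-0.03, 0.01, 2.26], np.float64(0.2))
2 ([-0.02, 0.02, 2.26], np.float64(0.2))
3 ([-0.03, 0.02, 2.26], np.float64(0.2))
t 12.78 F [-0.61  0.05  1.11] M [-0.03  0.03  0.03] op 0.085 rpy [-1.799e+02  1.000e-01 -2.000e-01] gd 0.1547 q [-25.   2.  -3.  86.   0. 155.]
```

View pics/q2.png

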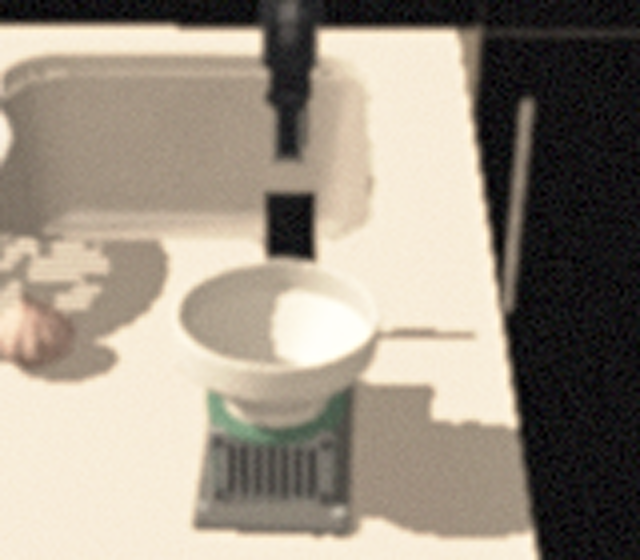

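View pics/q1.png

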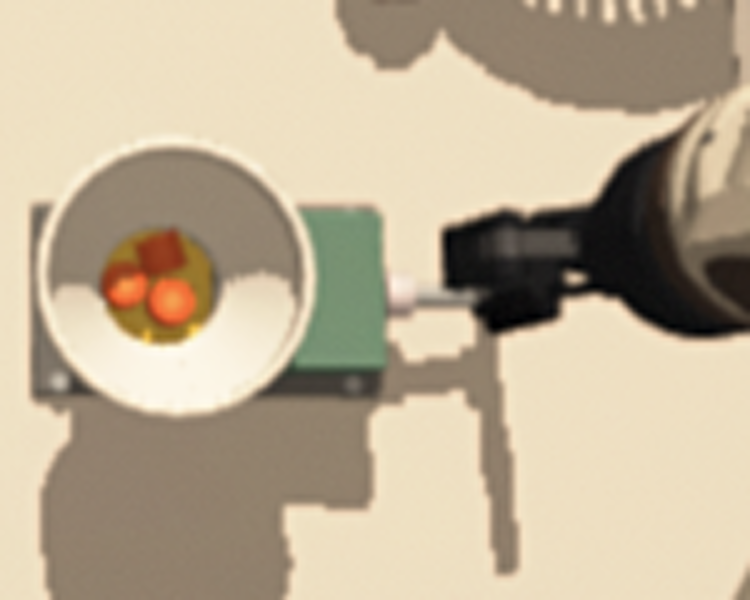

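Request:
move_arm(
  commands=[
    {"claw": 1, "travel": [0, 0, 2], "turn": 0.4},
    {"claw": 1, "travel": [0, 0, 2.4], "turn": 0.2},
    {"claw": 1, "travel": [0, 0, 2.4], "turn": 0},
    {"claw": 1, "travel": [0, 0, 0], "turn": 0},
  ],
  squeeze=60,
)

```text
time: 13.12
ee_pos: [0.4801, -0.2241, 0.2477]
tcp_rot: [-179.8, 0.3, -0.5]
wrist_force: [-0.9, -0.2, -0.9]
opening: 0.0853
```

Request:
move_arm(
  commands=[
    {"claw": 0, "travel": [0, 0, 0], "turn": 0},
    {"claw": -1, "travel": [0, 0, 0], "turn": 0},
    {"claw": -1, "travel": [0, 0, 0], "turn": 0},
    {"claw": -1, "travel": [0, 0, 0], "turn": 0},
    {"claw": -1, "travel": [0, 0, 0], "turn": 0},
  ],
  squeeze=60,
)

```text
time: 13.53
ee_pos: [0.4814, -0.2258, 0.2529]
tcp_rot: [180.0, -0.1, -0.7]
wrist_force: [-0.0, 0.0, -0.1]
opening: 0.0253
```

```bash
python3 - <<'E'
from h import *
s=viewer.camera('side');t=viewer.camera('top')
crop(s,'pics/r2.png',270,80,430,220,4)
crop(t,'pics/r1.png',330,170,480,290,5)
E
python3 plan.py .480 -.227 .251 -0.8 3
```

```text
from [ 0.4814 -0.2264  0.2526] -0.72 n 1
1 ([-0.14, 0.07, 0.16], np.float64(0.1))
t 13.63 F [-2.83 -4.89  0.44] M [-0.23  0.51 -0.53] op 0.0114 rpy [ 1.799e+02 -1.000e-01 -7.000e-01] gd 0.1547 q [-25.   2. -10.  78.  -0. 156.]
```

View pics/r2.png

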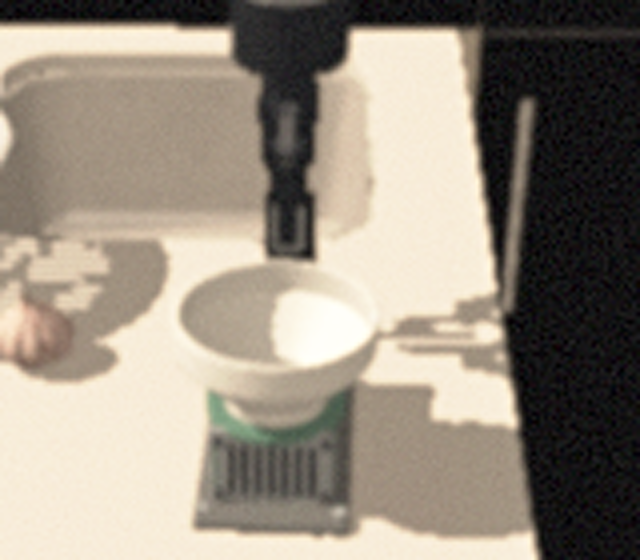

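View pics/r1.png

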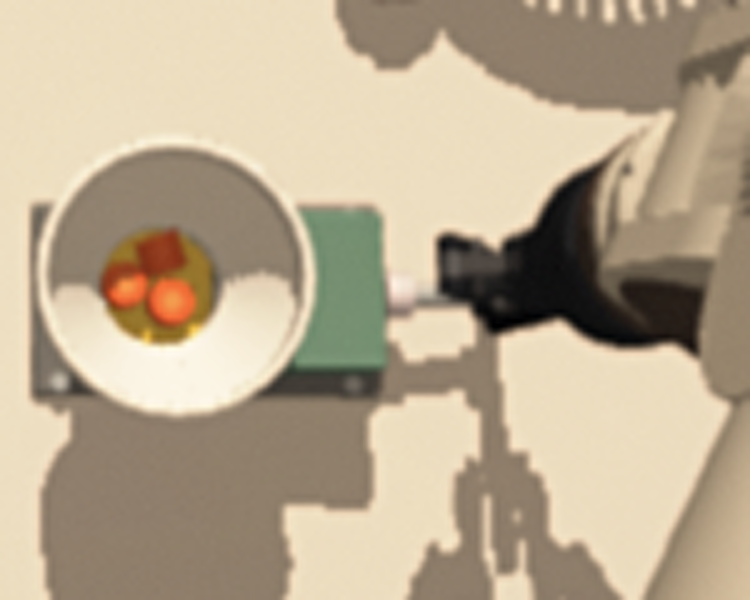

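Request:
move_arm(
  commands=[
    {"claw": -1, "travel": [0, 0, 0], "turn": 0},
    {"claw": -1, "travel": [0, 0, 0], "turn": 0},
  ],
  squeeze=70,
)

```text
time: 13.8
ee_pos: [0.4813, -0.2264, 0.2526]
tcp_rot: [179.9, -0.1, -0.8]
wrist_force: [-0.7, -5.5, 3.4]
opening: 0.0112
```

Request:
move_arm(
  commands=[
    {"claw": -1, "travel": [0, 0.5, 0], "turn": 0},
    {"claw": -1, "travel": [0, 0.8, 0], "turn": 0},
    {"claw": -1, "travel": [0, 0.9, 0], "turn": 0},
    {"claw": -1, "travel": [0, 0.9, 0], "turn": 0},
    {"claw": -1, "travel": [0, 0.9, 0], "turn": 0},
  ],
)

```text
time: 14.22
ee_pos: [0.4805, -0.2654, 0.2524]
tcp_rot: [-179.8, -0.0, -0.7]
wrist_force: [-3.3, 9.7, 8.9]
opening: 0.0111
```

Request:
move_arm(
  commands=[
    {"claw": -1, "travel": [0, 0.6, 0], "turn": 0},
    {"claw": -1, "travel": [0, 0.4, 0], "turn": 0},
    {"claw": -1, "travel": [0, 0, 0], "turn": 0},
    {"claw": -1, "travel": [0, 0, 0], "turn": 0},
    {"claw": -1, "travel": [0, 0, 0], "turn": 0},
  ],
)

```text
time: 14.63
ee_pos: [0.4803, -0.2752, 0.2525]
tcp_rot: [-179.9, -0.0, -0.7]
wrist_force: [-3.5, 8.4, 8.7]
opening: 0.011
```

Run:
```python
from h import *
s=viewer.camera('side');t=viewer.camera('top')
crop(s,'pics/s2.png',270,60,430,200,4)
crop(t,'pics/s1.png',330,190,450,260,6)
o=status.get_obs(); print(o['ee_pos'],o['wrist_force'])
```

```text
[ 0.48029648 -0.27514486  0.25243947] [-4.11609255  8.699522    9.67922634]
```

View pics/s1.png

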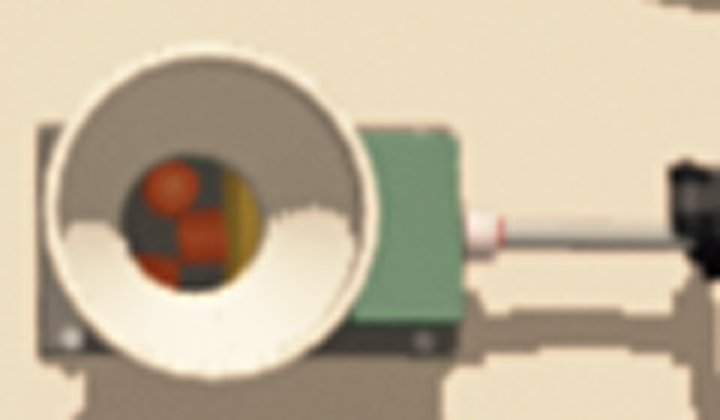

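Request:
move_arm(
  commands=[
    {"claw": -1, "travel": [0, 0.2, 0], "turn": 0},
    {"claw": -1, "travel": [0, 0, 0], "turn": 0},
    {"claw": -1, "travel": [0, 0, 0], "turn": 0},
    {"claw": -1, "travel": [0, 0, 0], "turn": 0},
    {"claw": -1, "travel": [0, 0, 0], "turn": 0},
  ],
)

```text
time: 15.15
ee_pos: [0.4803, -0.2771, 0.2524]
tcp_rot: [-179.9, 0.0, -0.7]
wrist_force: [-3.7, 9.2, 8.9]
opening: 0.011
```

Run:
```python
from h import *
t=viewer.camera('top')
crop(t,'pics/u1.png',340,205,420,245,10)
crop(t,'pics/u3.png',180,130,460,290,2.8)
o=status.get_obs(); print(o['ee_pos'],o['wrist_force'],o['opening'],o['qd'].round(2))
s=viewer.camera('side'); crop(s,'pics/u2.png',200,60,440,330,2.2)
# expected chamber centre & red ring pixels
for z in(.017,.04): print(z,[((proj('top',[[.483+a,-.063+b,z]])-[340,205])*10).round(0).tolist() for a,b in((0,0),(.03,.029),(-.03,-.022))])
```

```text
[ 0.48026817 -0.27707804  0.25245013] [-3.05364773  8.43930099  9.66439428] 0.011445354093329188 [-0.05  0.11 -0.09  0.   -0.    0.07]
0.017 [[[195.0, 245.0]], [[70.0, 123.0]], [[291.0, 369.0]]]
0.04 [[[207.0, 237.0]], [[79.0, 112.0]], [[305.0, 363.0]]]
```

View pics/u1.png

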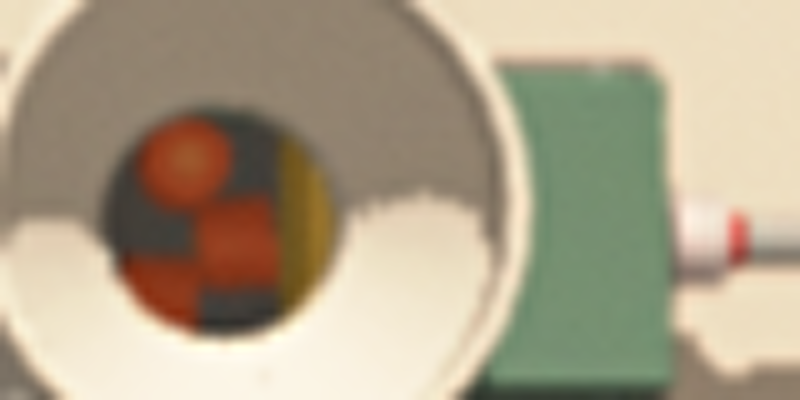

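View pics/u3.png

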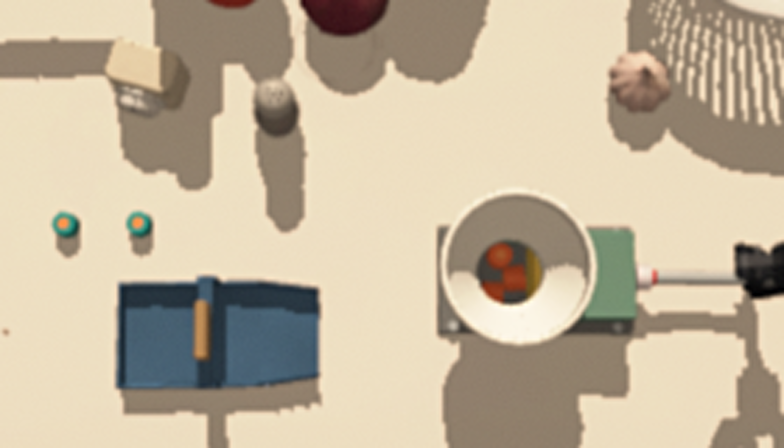

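View pics/u2.png

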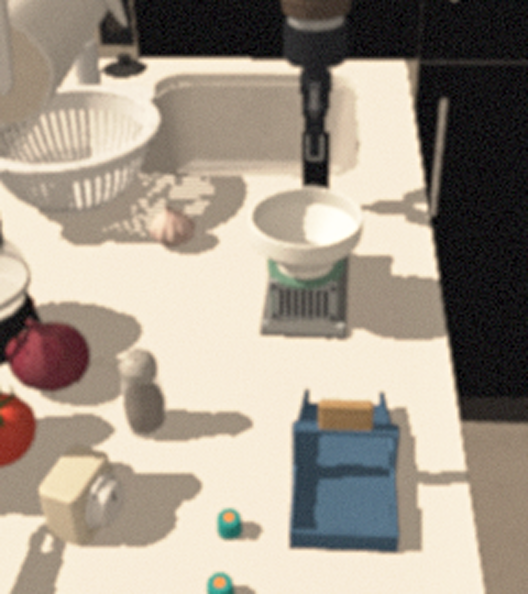

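```bash
python3 -c "
from workcell import bot,status
print(bot.job_done()); o=status.get_obs(); print(o['ee_pos'],o['wrist_force'],o['opening'],o['time'])"
```

```text
the job is handed in; nothing more can be done
None
the job is handed in; nothing more can be done
```

The job is handed in, at about 15 s of the 67 s allowed, and my last checks agreed with what the task asks. The hand-in itself reported no verdict.

- **Tipping:** The arm could only turn about its vertical axis. I gripped the tray's tab across its width and tilted the tray by pushing its spout against the funnel, first on the near outside rim and then on the far inside wall. At about 20° the three carrots slid off into the funnel.
- **Tray:** It stands let go on the worktop and looks level in both views. I judged this from the pictures rather than measuring it.
- **Paddle:** The gripper moved 50.7 mm while pulling it, and in the last top view the red ring is fully out. The fingers still hold it at 11 mm opening, with about 9 N of pull on the wrist.
- **Carrots:** The top view shows all three lying spread out in the chamber. I did not measure their heights.
- **Bystanders:** The salt shaker, garlic, timer and the turquoise look-alikes look unmoved.

No check failed. The only mismatch was between two tilt estimates during tipping, which differed by 1–2°.

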